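# Clear a jammed plinth blank from the feeder

### The job

A wooden plinth blank is jammed under the yellow lips of the feeder chute. Wind the small black inner knob anticlockwise to its stop to draw the brass bolt back, without turning the aluminium ring around it, then nudge the blank back up the chute until it is clear of the lips, lift it out and set it down flat in the orange tray without dropping it. Leave the mug, jar and tin where they stand.

Things in the scene. Friction and masses are not known exactly. Their poses are not given: they have to be found in the camera images.
- feeder: fixed grey feeder on the table, with a chute on its right and a blue control pod on its left; origin under the middle of the chute, on the table; x points uphill (horizontally), y across to the pod (left), z up; chute and pod turn with it
- lane (a point): middle of the chute floor, on its surface, 85 mm above the table; axes are the chute's own: x uphill along the floor, y across to the pod, z square to the floor. The chute slopes 20 degrees, low end towards the robot; floor from x = -150 to +150 mm. Rails 10 mm high at y = +-31.5 to +-37.5 mm guide the blank. Friction holds the blank wherever it is left on the slope
- chute_stop (a point): top of the middle of the plate, 16 mm high and 6 mm thick, that closes the chute's low end, at lane x = -147 mm; between it and the blank's low end the lane lies open from above (54 mm)
- slot (a point): centre, at the level of their tops (45 mm over the chute floor), of the two yellow hold-down lips that cover the blank's side edges; axes as lane. They run from lane x = -95 to -22 mm, undersides 39 mm over the floor, and leave an open slot 46 mm wide (y = -23 to +23) between them all along; their outer walls reach y = +-48 mm. No other cover over the chute
- bolt_housing (a point): top centre of the bolt's blue housing beside the chute, 26 mm along the chute, 36 mm across, 26 mm high over the chute floor: lane x = -11 to +15, y = +48 to +84 mm
- bolt_tip (a point): tip of the brass bolt, 12 mm thick, 18 mm above the chute floor, which crosses the lane just uphill of the blank, at lane x = +2 mm. It starts about 20 mm inside the lane and stops the blank from going uphill; the inner knob draws it out to the pod's side, 12 mm per rad, so it is clear of the lane from about 1.75 rad
- inner_knob (a joint): turn of the black inner knob, rad: starts at 0 to 0.25, grows anticlockwise as seen looking onto the knob, hard stop at 2.5 (fully wound back); turning takes about 0.1 N m; it stays where it is left
- knob_mid (a point): centre of the inner knob, half-way up, on its axis; z is the knob's axis, pointing out of the pod face, tilted 35 degrees from vertical towards the low end of the chute (the robot's side); x points along the white line. Round fluted knob 40 mm in diameter; 40 mm stand out above the ring: its end is 20 mm above this point and the ring's face 20 mm below it
- outer_ring (a joint): turn of the aluminium outer ring, rad, anticlockwise positive; set for the batch, must not be turned (more than 5 mm at its rim); it turns very easily (about 0.03 N m) if brushed
- ring_mark (a point): point on the outer ring's face, 43 mm from the axis, at the orange line. The ring is 92 mm in diameter and 16 mm high, around the inner knob; the blue face beneath it is 130 by 130 mm
- blank_mid (a point): centre of the loose dark wooden plinth blank, 80 (x, along the chute) by 60 (y, across) by 36 mm (z), about 0.1 kg; it starts lying in the chute at lane x = -50 mm, under the lips, with some 12 mm of its uphill end showing
- tray_in (a point): centre of the inner floor of the fixed orange tray, inside 170 (x) by 140 mm (y), floor 5 mm above the table, walls 5 mm thick, rim 22 mm above the table
- mug: blue mug, 80 mm across, 90 mm tall, origin under its centre; leave alone
- jar: jar with a green lid, 68 mm across, 95 mm tall, origin under its centre; leave alone
- tin: red tin, 72 mm across, 110 mm tall, origin under its centre; leave alone
Mind the look-alikes: they are no part of the job. Of the things like the part that bears blank_mid, leave any that is green or pink; of the rest the larger one is meant.

How it is judged (in metres and radians):
On the way, in this order (a step that is already met when the one before it is completed fails the run):
1. the inner knob is wound back to its stop (value of joint inner_knob above 2.3 rad), for 0.1 s.
2. the blank has been pushed up the chute, clear of the lips (x of blank_mid in the frame of lane above 0.022 m and z of blank_mid in the frame of lane below 0.03 m), for 0.1 s.
At the end, for the whole second after the job is handed in: the blank lies flat (within 7 degrees) and still on the tray's floor, the inner knob is within 0.25 rad of its anticlockwise stop, the outer ring is where it was (within 5 mm at its rim), and mug, jar and tin stand within 20 mm of their places (value of joint inner_knob above 2.25 rad and distance of ring_mark from where it was at the start of the episode below 0.005 m and x of blank_mid in the frame of tray_in between -0.075 and 0.075 m and y of blank_mid in the frame of tray_in between -0.06 and 0.06 m and z of blank_mid in the frame of tray_in between 0.012 and 0.024 m and angle between blank_mid's own z axis and vertical below 0.12 rad and linear speed of blank below 0.02 m/s and distance of each of mug, jar, tin from where it was at the start of the episode below 0.02 m); the robot touches nothing.
It fails at once if the outer ring was turned by more than 5 mm at its rim (distance of ring_mark from where it was at the start of the episode above 0.005 m).
It fails at once if the blank was dropped (falling free, faster than 0.8 m/s) (contact force between blank and anything else below 0.05 N and linear speed of blank above 0.8 m/s).
It fails at once if the mug was knocked (distance of mug from where it was at the start of the episode above 0.02 m or angle between mug's own z axis and vertical above 0.35 rad).
It fails at once if the jar was knocked (distance of jar from where it was at the start of the episode above 0.02 m or angle between jar's own z axis and vertical above 0.35 rad).
It fails at once if the tin was knocked (distance of tin from where it was at the start of the episode above 0.02 m or angle between tin's own z axis and vertical above 0.35 rad).
It also fails if it takes over 70 s, if anything falls off the work surface, if the arm or the gripper's body presses on something with over 40 N, if the wrist force passes 120 N, or if a joint passes its speed limit or range.

### The arm

A 6-joint arm with a two-finger parallel gripper is mounted at the origin on the work surface. World frame = base frame: x ahead of the robot, y to its left, z up, the work surface at z = 0. Lengths are in m, angles in degrees, forces in N, time in s.
With the tool pointing down it reaches from about 0.3 to 0.875 m from the base axis. Payload 6.4 kg.
Tool frame: the origin (TCP) lies at the very end of the fingers, on their centre line; the grasp point (between the pads) lies 19 mm behind it; z points along the fingers, y is the direction in which the jaws open and shut (so a half turn about z gives the same grasp; the last joint's range is limited). The gripper opens to 88 mm and grips with 3 to 60 N. Pads are 18 mm wide; open, the fingers measure 123 mm over their backs; the gripper's body (75 mm by 187 mm) begins 45 mm behind the grasp point.
Start: joints at [-11.82, 10.359, 92.074, -0, 77.567, -11.82], TCP at [0.575, 0, 0.215] pointing down, gripper open.
Joint ranges: [-171.53, 171.53], [-51.25, 118.39], [17.06, 147.69], [-65.23, 245.23], [0, 150.52], [-178.68, 178.68]. Speed limits (degrees/s): [147.25, 147.25, 172.46, 180, 180, 180].

### API

Orientations are given as a 3x3 rotation matrix whose columns are the frame's x, y, z axes.
In Python, from cell import status, get_image, robot gives the robot as it stands.
- The arm moves only by the tool drive_tool, never from a script. Its argument "steps" is a list of rows, each a list of 5 numbers: the shift along the tool's x, y, z in units of 50 mm (1.0 is 50 mm), then the turn about the tool's z in units of 8 degrees (1.0 is 8 degrees), then the finger opening in mm, from 0 to 88.1. In form: [[tx, ty, tz, yaw, hand], ...]. A call has 1 to 12 rows; each row shifts and turns the commanded pose from where the row before left it, along the tool's axes as they then stand; what a row does not reach is not made up. A row lasts 1/8 s, in which the tool goes at most 62.5 mm and 10.7 degrees, less where a joint would pass 70% of its speed; a pose out of reach is approached as far as the arm can. A call is refused whole if a number of a shift passes 1 or a number of a turn 1, either way. A call with a gripper value outside its range is refused whole. The fingers move at their own pace and stop on an object; "force" is the grip in N (left out, the last holds). Time passes only in rows, so rows that do not move let the fingers close. It gives the time, the measured TCP pose, the force and the opening at its end, in the units of the state.
- status.sense(): the state, without advancing time (a new reading comes with each control period).
- get_image(name): name is "scene" or "side" or "wrist"; returns a dict with "pixels" (480x640x3 uint8, red, green, blue), "z_map" (480x640 float32, m along the optical axis (not along the pixel's ray), 0 where there is no reading), "fx", "fy", "cx", "cy" (pixels), "position" and "attitude" of the camera in the world. Camera axes: x right, y up, looking along -z (the intrinsics and any distortion apply to the point x, -y, -z); pixel columns grow to the right and rows downward; lengths in m; the calibration is good to about 2 mm. A picture is of the moment at which its call begins.
- robot.finish_job(): hands the job in, once; it reports no verdict.
The state is a dict: "time": time; "qpos": joint angles; "qd": joint speeds; "tau": joint torques, N m; "eef_pos": TCP position; "tool_rot": TCP orientation; "contact_force": force on the tool from outside, world axes, zero at the start; "wrist_torque": the same for the moment, N m; "gripper_width": finger opening in m.
Only numpy, scipy, OpenCV 4.12 (cv2) and the standard library are available. Lean on these libraries where they do the work, as an engineer would, in place of code of your own. Each camera call takes 0.05 s, during which the arm holds its last target.

## Working session

There is one attempt and no reset: what is moved stays moved. The work goes in short steps, Python scripts to look and compute and a tool call to move; the robot and the scene stay as the last step left them, time stands still between calls to the robot, and variables do not carry over. Pictures are saved under pics/ and viewed, and the job is handed in when it is done.

Besides the shell and the picture viewer there is one more tool, called after "Call:" in YAML: its name, and indented under it one key for each argument. drive_tool: Moves the arm, as the interface text tells. Its arguments: {"type":"object","properties":{"steps":{"type":"array"},"force":{"type":"number"}},"required":["steps"]}

```bash
mkdir -p pics; ls; cat > h.py <<'E'
import numpy as np, cv2
from cell import status, get_image, robot
def cap(name,tag):
    im=get_image(name)
    cv2.imwrite(f'pics/{tag}.png',im['pixels'][:,:,::-1])
    np.savez(f'pics/{tag}.npz',**{k:v for k,v in im.items()})
    return im
def load(tag):
    return dict(np.load(f'pics/{tag}.npz'))
def w2p(im,P):
    P=np.atleast_2d(P); R=np.array(im['attitude']); 
    c=(P-np.array(im['position']))@R
    z=-c[:,2]
    return np.c_[im['fx']*c[:,0]/z+im['cx'], -im['fy']*c[:,1]/z+im['cy'], z]
def p2w(im,u,v,d=None):
    u=np.asarray(u);v=np.asarray(v)
    if d is None: d=im['z_map'][v.astype(int),u.astype(int)]
    c=np.stack([(u-im['cx'])/im['fx']*d,-(v-im['cy'])/im['fy']*d,-d],-1)
    return c@np.array(im['attitude']).T+np.array(im['position'])
E
python3 - <<'E'
from h import *
print(status.sense())
for n in ['scene','side','wrist']:
    im=cap(n,n+'0'); print(n,{k:(v if np.size(v)<10 else v.shape) for k,v in im.items() if k not in('pixels','z_map')})
    print((im['z_map']>0).mean())
E
```

```text
pics
{'time': 0.0, 'qpos': array([-1.18204166e+01,  1.04007053e+01,  9.21311553e+01, -1.17220819e-03,
        7.75656060e+01, -1.18189555e+01]), 'qd': array([ 0.00416398,  0.02574468,  0.06914835, -0.06434139,  0.04136872,
       -0.02316337]), 'tau': array([-5.85923790e-04, -4.33866942e+01, -3.41848969e+01,  7.00952648e-02,
        3.87157314e-02, -1.54040990e-04]), 'eef_pos': array([5.74435568e-01, 1.25802470e-04, 2.13926043e-01]), 'tool_rot': array([[ 2.13521828e-05,  9.99998607e-01, -1.66913216e-03],
       [ 9.99999946e-01, -2.08032183e-05,  3.28908815e-04],
       [ 3.28873634e-04, -1.66913909e-03, -9.99998553e-01]]), 'contact_force': array([ 0.18696447,  0.04792235, -1.02267202]), 'wrist_torque': array([0.01899676, 0.03483788, 0.03589739]), 'gripper_width': 0.08839237126535272}
scene {'fx': 612.9158563363071, 'fy': 612.9158563363071, 'cx': 314.6476536797413, 'cy': 237.54902232273682, 'position': array([1.06510715, 0.88923079, 1.14181118]), 'attitude': array([[-0.84310975, -0.39028019,  0.3699288 ],
       [ 0.53773266, -0.60794902,  0.58415886],
       [-0.00308778,  0.69143283,  0.72243415]])}
0.9956608072916666
side {'fx': 511.8291783520413, 'fy': 511.8291783520413, 'cx': 320.67417808905657, 'cy': 248.09194114896667, 'position': array([ 0.45660514, -0.95709304,  0.71086177]), 'attitude': array([[ 0.9960003 ,  0.05347286, -0.07158246],
       [-0.08862873,  0.4896824 , -0.86738463],
       [-0.01132886,  0.87025961,  0.49246305]])}
0.9959733072916667
wrist {'fx': 383.5911989573516, 'fy': 383.5911989573516, 'cx': 317.671036509737, 'cy': 242.09263821917935, 'position': array([0.57424573, 0.06503189, 0.38404784]), 'attitude': array([[ 9.99998808e-01, -3.89197946e-04,  1.49445524e-03],
       [-1.18737549e-05,  9.65755233e-01,  2.59454872e-01],
       [-1.54425728e-03, -2.59454580e-01,  9.65754076e-01]])}
0.99515625
```

View pics/scene0.png

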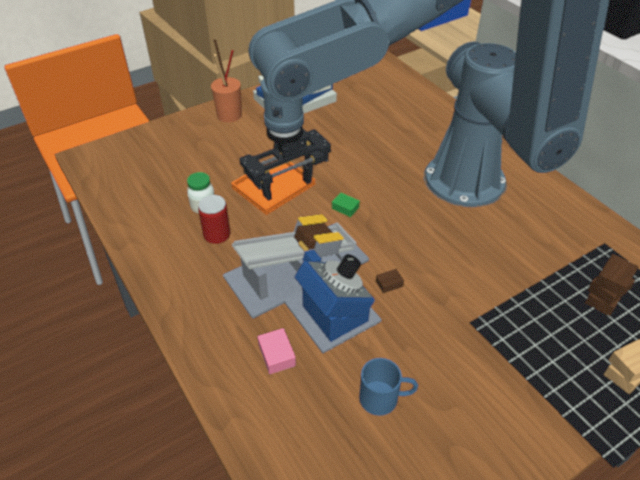

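View pics/side0.png

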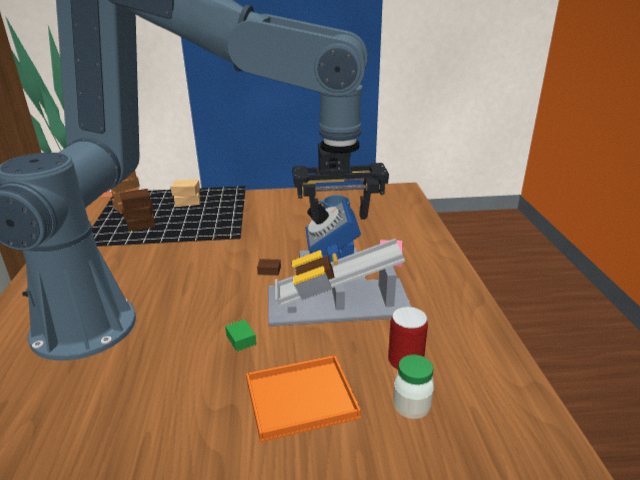

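View pics/wrist0.png

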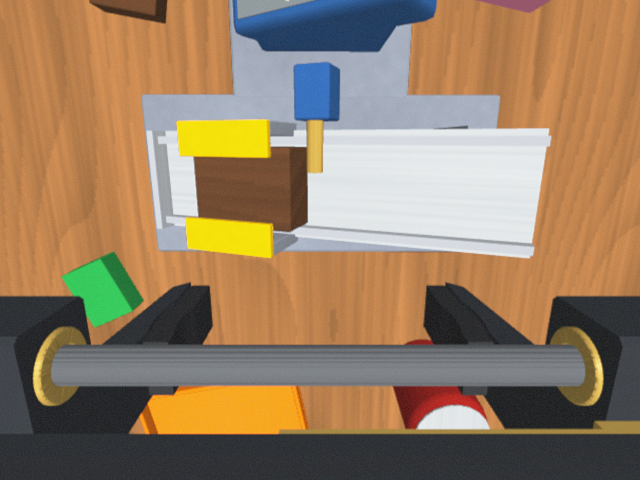

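```bash
cat >> h.py <<'E'
def cloud(im):
    v,u=np.mgrid[0:480,0:640]
    P=p2w(im,u,v,im['z_map']); P[im['z_map']<=0]=np.nan
    hsv=cv2.cvtColor(im['pixels'],cv2.COLOR_RGB2HSV)
    return P,hsv
E
python3 - <<'E'
from h import *
np.set_printoptions(precision=4,suppress=True)
im=load('wrist0'); P,h=cloud(im)
# chute floor region
reg=np.zeros((480,640),bool); reg[150:225,335:520]=1
Q=P[reg]; 
c=Q.mean(0); 
for _ in range(3):
    A=np.c_[Q[:,:2],np.ones(len(Q))]; s=np.linalg.lstsq(A,Q[:,2],rcond=None)[0]
    r=Q[:,2]-A@s; Q=Q[abs(r)<0.003]
print('floor',s,'slope',np.degrees(np.arctan(np.hypot(*s[:2]))),'az',np.degrees(np.arctan2(s[1],s[0])),len(Q),r.std())
for tag in ['wrist0','scene0','side0']:
    im=load(tag);P,h=cloud(im)
    yel=(h[...,0]>22)&(h[...,0]<35)&(h[...,1]>180)&(h[...,2]>120)
    n,l,st,ce=cv2.connectedComponentsWithStats(yel.astype(np.uint8))
    for i in range(1,n):
        if st[i,4]>60:
            q=P[l==i]; print(tag,'yel',st[i],np.nanmin(q,0),np.nanmax(q,0),np.nanmean(q,0))
E
```

```text
** On entry to DLASCL parameter number  4 had an illegal value
 ** On entry to DLASCL parameter number  4 had an illegal valueTraceback (most recent call last):
  File "<stdin>", line 9, in <module>
    x, resids, rank, s = _umath_linalg.lstsq(a, b, rcond,
                         ~~~~~~~~~~~~~~~~~~~^^^^^^^^^^^^^
                                             signature=signature)
                                             ^^^^^^^^^^^^^^^^^^^^
    raise LinAlgError("SVD did not converge in Linear Least Squares")
numpy.linalg.LinAlgError: SVD did not converge in Linear Least Squares
```

```bash

python3 - <<'E'
from h import *
np.set_printoptions(precision=4,suppress=True)
im=load('wrist0'); P,h=cloud(im)
reg=np.zeros((480,640),bool); reg[155:220,335:515]=1
Q=P[reg]; Q=Q[np.isfinite(Q[:,0])]
for _ in range(4):
    A=np.c_[Q[:,:2],np.ones(len(Q))]; s=np.linalg.lstsq(A,Q[:,2],rcond=None)[0]
    r=Q[:,2]-A@s; print(r.std()); Q=Q[abs(r)<max(2.0*r.std(),.002)]
print('floor',s,'slope',np.degrees(np.arctan(np.hypot(*s[:2]))),'az',np.degrees(np.arctan2(s[1],s[0])),len(Q))
for tag in ['wrist0','scene0','side0']:
    im=load(tag);P,h=cloud(im)
    yel=(h[...,0]>22)&(h[...,0]<35)&(h[...,1]>180)&(h[...,2]>100)
    n,l,st,ce=cv2.connectedComponentsWithStats(yel.astype(np.uint8))
    for i in range(1,n):
        if st[i,4]>60:
            q=P[l==i]; print(tag,'yel',st[i],np.nanmin(q,0),np.nanmax(q,0),np.nanmean(q,0))
    t=P[(P[...,2]<0.02)&(P[...,2]>-.02)]
    print('table z',tag,np.nanmedian(t[:,2]))
E
```

```text
0.0007592427325136887
0.000732732537488025
0.000732732537488025
0.000732732537488025
floor [ 0.3637 -0.001  -0.1241] slope 19.98391395526904 az -0.16075395909250667 11544
wrist0 yel [ 177  120   93   38 3248] [0.4722 0.0533 0.0941] [0.541  0.0775 0.1212] [0.5085 0.0656 0.1086]
wrist0 yel [ 186  218   87   40 2780] [ 0.472  -0.0181  0.0943] [0.5413 0.0069 0.121 ] [ 0.5083 -0.0048  0.1085]
table z wrist0 0.00046561499195388323
scene0 yel [300 216  26   9  78] [ 0.474  -0.0152  0.0936] [0.5393 0.0109 0.1248] [ 0.5078 -0.0004  0.1073]
table z scene0 -4.42788202144051e-05
side0 yel [292 251  29  15 113] [0.4732 0.0557 0.0937] [0.5401 0.0761 0.1193] [0.5077 0.0661 0.1067]
side0 yel [294 267  30  15 138] [ 0.4748 -0.0161  0.0942] [0.5399 0.0072 0.1189] [ 0.5083 -0.0048  0.1068]
table z side0 -0.0010003045968132174
```

```bash

python3 - <<'E'
from h import *
np.set_printoptions(precision=4,suppress=True)
im=load('scene0'); P,h=cloud(im)
reg=np.zeros((480,640),bool); reg[250:285,330:368]=1
k=reg&(h[...,2]<60); q=P[k]; print('knob px',k.sum(),np.nanmin(q,0),np.nanmax(q,0),np.nanmedian(q,0))
b=(h[...,0]>100)&(h[...,0]<125)&(h[...,1]>150)&(P[...,0]>.4)&(P[...,0]<.75)&(P[...,1]>.08)&(P[...,1]<.36)
q=P[b]; print('blue',b.sum(),np.nanmin(q,0),np.nanmax(q,0),)
big=cv2.resize(im['pixels'][200:360,260:420],(800,800),interpolation=cv2.INTER_CUBIC)
cv2.imwrite('pics/s0z.png',big[:,:,::-1])
im=load('side0');P,h=cloud(im)
big=cv2.resize(im['pixels'][180:330,240:420],(720,600),interpolation=cv2.INTER_CUBIC)
cv2.imwrite('pics/d0z.png',big[:,:,::-1])
E
```

```text
knob px 320 [0.5238 0.1877 0.1424] [0.5708 0.2238 0.1848] [0.5526 0.2116 0.166 ]
blue 2623 [0.522  0.0851 0.0149] [0.646  0.2689 0.1642]
```

View pics/d0z.png

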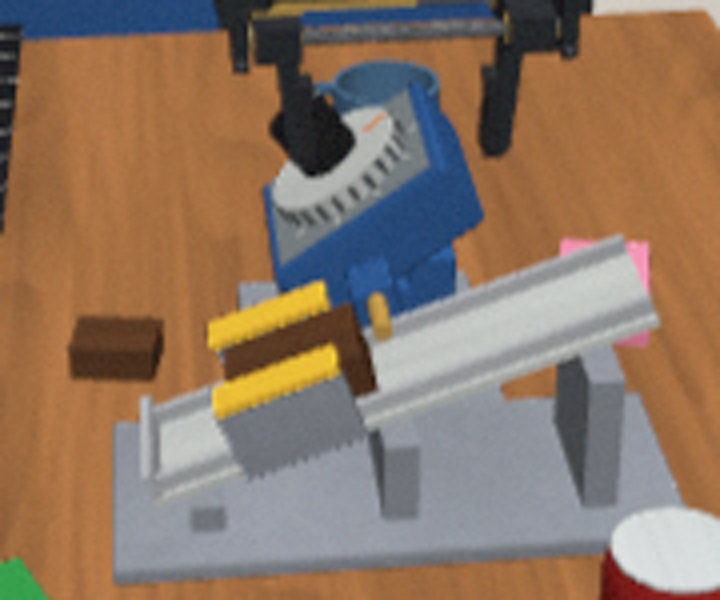

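```bash
python3 - <<'E'
import cv2
i=cv2.imread('pics/s0z.png'); cv2.imwrite('pics/s0zb.png',cv2.resize(i,(600,600)))
E
```

```text
(no output)
```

View pics/s0zb.png

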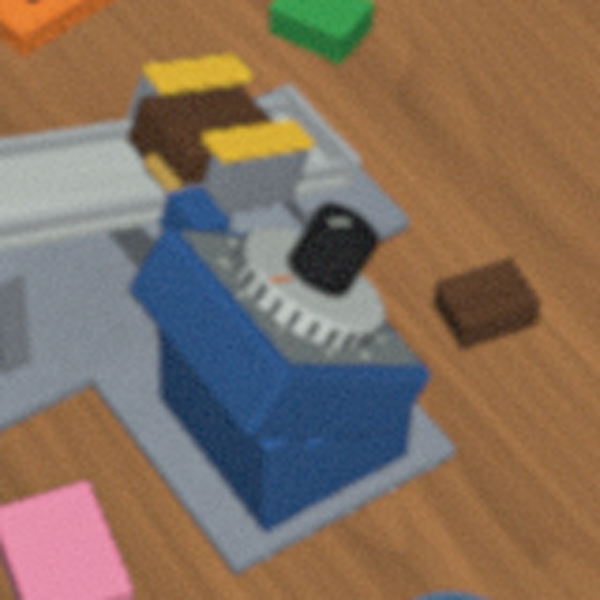

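Call:
drive_tool:
  steps:
    - [0,0,-1,0,88]
    - [0.4,-0.1,-0.8,0,88]
    - [0.9,-0.2,0,0,88]
    - [0.9,-0.3,0,0,88]
    - [0.9,-0.3,0,0,88]
    - [0,0,0,0,88]
    - [0,0,0,0,88]

```text
time: 1.02
eef_pos: [0.53, 0.1547, 0.3046]
tool_rot: [[-0.001, 1.0, -0.0], [1.0, 0.001, -0.001], [-0.001, -0.0, -1.0]]
contact_force: [-0.6, -1.0, 0.6]
gripper_width: 0.0883
```

```bash

python3 - <<'E'
from h import *
s=status.sense(); print(s['time'],s['eef_pos'])
cap('wrist','w1'); cap('scene','s1'); cap('side','d1')
E
```

```text
1.025 [0.53003309 0.15472926 0.30460799]
```

View pics/w1.png

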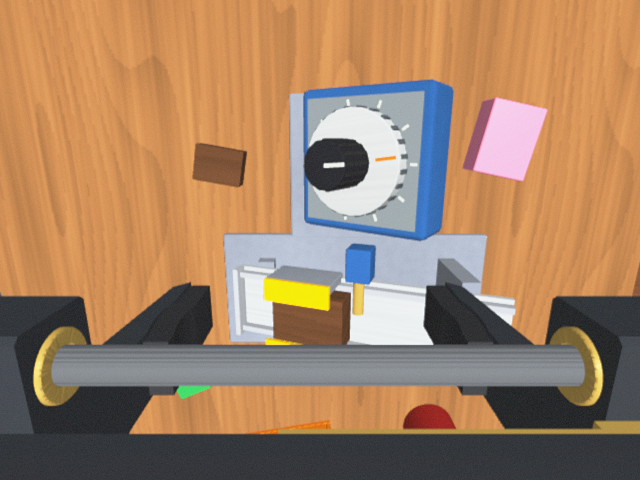

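```bash

python3 - <<'E'
from h import *
np.set_printoptions(precision=4,suppress=True)
im=load('w1');P,h=cloud(im)
a=np.array([-np.sin(np.radians(35)),0,np.cos(np.radians(35))])
e=np.array([np.cos(np.radians(35)),0,np.sin(np.radians(35))])
reg=np.zeros((480,640),bool); reg[80:240,290:440]=1
ha=P@a
# histogram of height along axis in region
q=ha[reg&np.isfinite(ha)]; hist,ed=np.histogram(q,bins=np.arange(-.40,.0,.004)); 
for i in range(len(hist)):
    if hist[i]>150: print(round(ed[i],3),hist[i])
# knob: dark px
k=reg&(h[...,2]<70); print(k.sum())
top=k&(ha>np.nanmax(ha[k])-.006); qq=P[k]; print('dark', np.nanpercentile(ha[k],[1,5,50,95,99]))
# ring white
wh=reg&(h[...,1]<40)&(h[...,2]>185)
print('ring',wh.sum(),np.nanmedian(ha[wh]))
from scipy import stats
# knob end disc = points near max plane
hm=np.nanpercentile(ha[k],98); disc=reg&(abs(ha-hm)<.004); D=P[disc]
n,l,st,ce=cv2.connectedComponentsWithStats(disc.astype(np.uint8)); i=1+np.argmax(st[1:,4]); D=P[l==i]; print(st[i])
print('end plane h',np.median(D@a),'center e',(D@e).min(),(D@e).max(),(D@e).mean(),'y',D[:,1].min(),D[:,1].max(),D[:,1].mean(), 'mean',D.mean(0))
# free plane fits
def pl(Q):
    for _ in range(5):
        c=Q.mean(0);u,s,vt=np.linalg.svd(Q-c,full_matrices=False);n=vt[2];r=(Q-c)@n;Q=Q[abs(r)<max(2*r.std(),.0008)]
    return n*np.sign(n[2]),c,r.std(),len(Q)
print(pl(P[wh])); print(pl(D))
W=P[wh&(abs(ha-np.nanmedian(ha[wh]))<.004)]
print('ring ext e',np.percentile(W@e,[0.5,99.5]),'y',np.percentile(W[:,1],[.5,99.5]))
E
```

```text
-0.296 159
-0.292 167
-0.288 211
-0.284 812
-0.28 909
-0.276 239
-0.24 175
-0.236 213
-0.232 284
-0.228 1047
-0.224 8631
-0.22 717
-0.216 201
-0.212 293
-0.208 4987
-0.204 385
-0.172 160
-0.168 1702
2544
dark [-0.2001 -0.196  -0.1657 -0.1642 -0.1638]
ring 8470 -0.20563992413427432
[ 303  139   45   53 1776]
end plane h -0.16508569968022688 center e 0.5163146209974623 0.5563095630665702 0.5373084167305117 y 0.17998669003062095 0.21957640260511238 0.2000315362302048 mean [0.5349 0.2    0.1729]Traceback (most recent call last):
  File "<stdin>", line 28, in <module>
  File "<stdin>", line 26, in pl
    u, s, vh = gufunc(a, signature=signature)
               ~~~~~~^^^^^^^^^^^^^^^^^^^^^^^^
    raise LinAlgError("SVD did not converge")
numpy.linalg.LinAlgError: SVD did not converge
```

Call:
drive_tool:
  steps:
    - [0.9,0.2,0,0,66]
    - [0,0,0,-1,66]
    - [0,0,0.2,-1,66]
    - [0,0,0.2,-1,66]
    - [0,0,0.2,-1,66]
    - [0,0,0.2,-1,66]
    - [0,0,0.2,-1,66]
    - [0,0,0,-1,66]
    - [0,0,0,-0.75,66]
    - [0,0,0,0,66]
    - [0,0,0,0,66]

```text
time: 2.55
eef_pos: [0.5403, 0.1994, 0.2547]
tool_rot: [[-0.882, 0.472, -0.0], [0.472, 0.882, -0.0], [0.0, -0.0, -1.0]]
contact_force: [0.0, -0.6, -0.7]
gripper_width: 0.066
```

```bash

python3 - <<'E'
from h import *
np.set_printoptions(precision=3,suppress=True)
s=status.sense(); print(s['time'],s['eef_pos'],s['qpos'],s['gripper_width'])
cap('wrist','w2'); cap('scene','s2')
im=load('scene0');P,h=cloud(im)
im2=load('side0')
# tray & objects from side
P,h=cloud(im2)
o=(h[...,0]>5)&(h[...,0]<16)&(h[...,1]>200)&(P[...,1]<-.05)&(P[...,2]<.04)&(P[...,2]>-.01)
n,l,st,ce=cv2.connectedComponentsWithStats(o.astype(np.uint8)); i=1+np.argmax(st[1:,4]); q=P[l==i]
print('tray',st[i],q.min(0),q.max(0)); 
c=cv2.minAreaRect((q[:,:2]*1000).astype(np.float32)); print(c)
f=q[q[:,2]<.009]; print('floor z',np.median(f[:,2]),cv2.minAreaRect((f[:,:2]*1000).astype(np.float32)))
def comp(m,name):
    n,l,st,ce=cv2.connectedComponentsWithStats(m.astype(np.uint8)); i=1+np.argmax(st[1:,4]); q=P[l==i]; print(name,q.min(0),q.max(0))
comp((h[...,0]>=55)&(h[...,0]<75)&(h[...,1]>150)&(P[...,2]>.06),'lid')
comp(((h[...,0]<4)|(h[...,0]>172))&(h[...,1]>150)&(P[...,2]>.03)&(P[...,1]<0),'tin')
E
```

```text
2.55 [0.54  0.199 0.255] [  8.456   8.692  89.328  -0.004  81.986 -53.37 ] 0.06600021234901655
tray [ 246  356  114   86 2288] [ 0.371 -0.36  -0.001] [ 0.573 -0.178  0.025]
((472.0377197265625, -268.10760498046875), (179.4578857421875, 153.9873046875), 11.334161758422852)
floor z 0.004456113734671585 ((471.91497802734375, -269.11151123046875), (177.5925750732422, 151.5646209716797), 11.251700401306152)
lid [ 0.643 -0.333  0.082] [ 0.701 -0.274  0.097]
tin [ 0.653 -0.222  0.031] [ 0.722 -0.177  0.107]
```

View pics/w2.png

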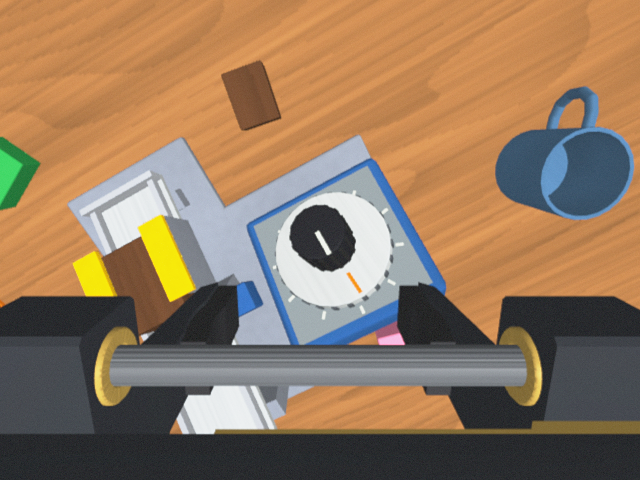

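```bash
cat > knob.py <<'E'
from h import *
a=np.array([-np.sin(np.radians(35)),0,np.cos(np.radians(35))])
e=np.array([np.cos(np.radians(35)),0,np.sin(np.radians(35))])
def knob(tag,c0=np.array([.534,.2,.172])):
    im=load(tag);P,h=cloud(im)
    ha=P@a; near=(np.linalg.norm(P-c0,axis=-1)<.03)
    d=near&(abs(ha-c0@a)<.005); D=P[d]
    if len(D)<50: print('few',len(D)); return
    hh=np.median(D@a); E=D@e
    cx=(np.percentile(E,.5)+np.percentile(E,99.5))/2; cy=(np.percentile(D[:,1],.5)+np.percentile(D[:,1],99.5))/2
    C=cx*e+hh*a+cy*np.array([0,1,0])
    g=im['pixels'].astype(int).min(-1); w=d&(g>110)&(np.linalg.norm(P-C,axis=-1)<.017)
    W=P[w]; x=(W-C)@e; y=W[:,1]-C[1]
    M=np.c_[x,y]; m=M.mean(0); u,s,vt=np.linalg.svd(M-m); v=vt[0]; 
    if v[0]<0: v=-v
    print(tag,'C',C.round(4),'d',np.ptp(E).round(4),'line ang mod180 (anticlock from +e)',np.degrees(np.arctan2(v[1],v[0])).round(1),'line mean',m.round(4),w.sum())
    # ring mark
    o=(h[...,0]>3)&(h[...,0]<17)&(h[...,1]>140)&(abs(ha-(hh-.0405))<.004)&(np.linalg.norm(P-(C-.04*a),axis=-1)<.05)
    if o.sum()>8:
        q=P[o]-(C-.0405*a); print(' ring mark ang',np.degrees(np.arctan2((q[:,1]).mean(),(q@e).mean())).round(2),o.sum())
if __name__=='__main__':
    import sys
    for t in sys.argv[1:]: knob(t)
E
python3 knob.py w1 w2 s2 s1
```

```text
w1 C [0.5344 0.1997 0.1726] d 0.0408 line ang mod180 (anticlock from +e) 4.9 line mean [0.0085 0.001 ] 106
 ring mark ang 8.51 36
w2 C [0.5343 0.1999 0.1723] d 0.0418 line ang mod180 (anticlock from +e) 4.5 line mean [0.0084 0.0008] 144
 ring mark ang 8.12 31
s2 C [0.5342 0.2028 0.1717] d 0.042 line ang mod180 (anticlock from +e) 0.0 line mean [ 0.0066 -0.0005] 1
s1 C [0.535  0.2032 0.1721] d 0.043 line ang mod180 (anticlock from +e) 0.0 line mean [nan nan] 0knob.py:14: RuntimeWarning: Mean of empty slice.
  M=np.c_[x,y]; m=M.mean(0); u,s,vt=np.linalg.svd(M-m); v=vt[0];
  ret = um.true_divide(
```

Call:
drive_tool:
  steps:
    - [0,0,0.9,0,66]
    - [0,0,0.7,0,66]
    - [0,0,0.4,0,66]
    - [0,0,0,0,66]
    - [0,0,0,0,66]
  force: 30

```text
time: 3.28
eef_pos: [0.5407, 0.2001, 0.1559]
tool_rot: [[-0.883, 0.47, 0.002], [0.47, 0.883, 0.0], [-0.001, 0.001, -1.0]]
contact_force: [0.2, -0.1, 0.1]
gripper_width: 0.066
```

```bash

python3 - <<'E'
from h import *
print(status.sense()['eef_pos'])
cap('wrist','w3'); cap('side','d3'); im=cap('scene','s3')
cv2.imwrite('pics/s3z.png',cv2.resize(im['pixels'][200:360,260:420],(600,600),interpolation=cv2.INTER_CUBIC)[:,:,::-1])
E
python3 knob.py w3
```

```text
[0.54074449 0.20012447 0.15593234]
w3 C [0.534  0.2002 0.1721] d 0.0416 line ang mod180 (anticlock from +e) 4.8 line mean [0.0086 0.0005] 335
 ring mark ang 7.66 18
```

View pics/s3z.png

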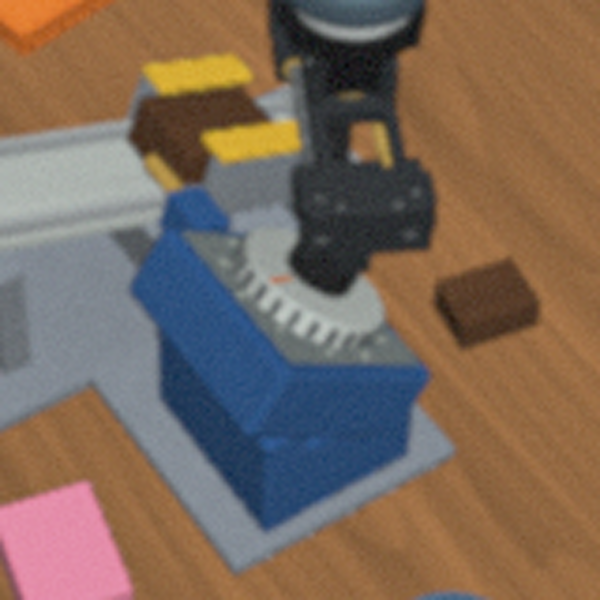

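View pics/w3.png

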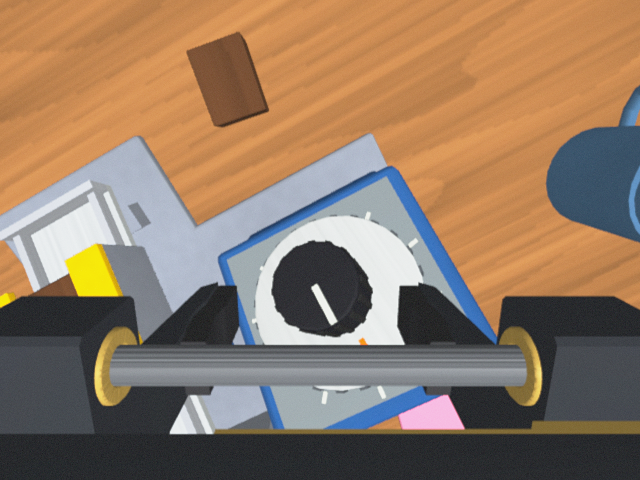

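Call:
drive_tool:
  steps:
    - [0,0,0.03,0,36]
    - [0,0,0,0,36]
    - [0,0,0,0,36]
    - [0,0,0,0,36]
  force: 30

```text
time: 3.92
eef_pos: [0.54, 0.2, 0.1533]
tool_rot: [[-0.883, 0.469, -0.0], [0.469, 0.883, -0.0], [0.0, -0.0, -1.0]]
contact_force: [0.2, 0.1, -0.6]
gripper_width: 0.0359
```

```bash

python3 - <<'E'
from h import *
s=status.sense();print(s['eef_pos'],s['contact_force'],s['wrist_torque'],s['gripper_width'])
cap('wrist','w4')
E
python3 knob.py w4
```

```text
[0.53999657 0.20000493 0.15329531] [ 0.1990146   0.06785998 -0.59713362] [ 0.04963731 -0.05227868 -0.0102532 ] 0.03590792145846481
w4 C [0.5354 0.203  0.1732] d 0.0492 line ang mod180 (anticlock from +e) 4.5 line mean [ 0.0078 -0.0022] 384
```

View pics/w4.png

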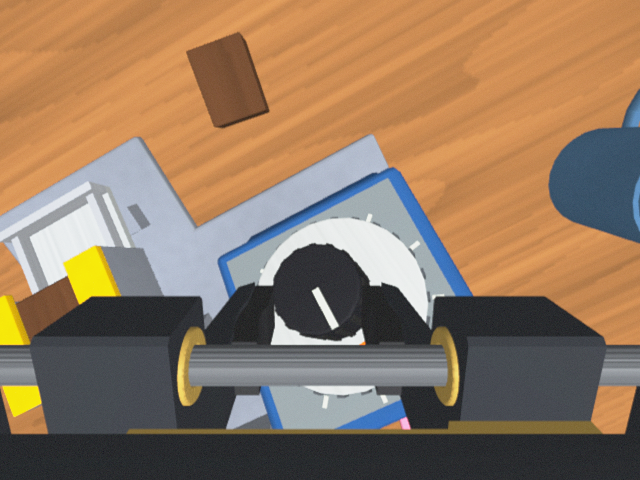

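```bash

python3 - <<'E'
from h import *
np.set_printoptions(precision=3,suppress=True)
s=status.sense();R=s['tool_rot'];p=s['eef_pos'];print(s['gripper_width'],p)
cap('side','d4');cap('scene','s4')
for t in ['w4','s4','d4','w3']:
    im=load(t);P,h=cloud(im);print(t)
    T=(P-(p if t!='w3' else np.array([.5407,.2001,.1559])))@R
    m=(h[...,2]<75)&(abs(T[...,0])<.03)&(abs(T[...,1])<.075)&(T[...,2]<.008)&(T[...,2]>-.08)
    for z0 in np.arange(-.06,.008,.006):
        for sg in (-1,1):
            k=m&(abs(T[...,2]-z0)<.003)&(T[...,1]*sg>0)
            if k.sum()>5: q=T[k]*1000; print(round(z0,3),sg,k.sum(),'x',q[:,0].min().round(1),q[:,0].max().round(1),'y',q[:,1].min().round(1),q[:,1].max().round(1))
im=load('d4');cv2.imwrite('pics/d4z.png',cv2.resize(im['pixels'][160:280,270:420],(750,600),interpolation=cv2.INTER_CUBIC)[:,:,::-1])
E
```

```text
0.03620100921273688 [0.54  0.2   0.153]
w4
-0.06 -1 445 x 6.1 11.0 y -36.3 -20.2
-0.06 1 455 x 1.4 10.8 y 17.1 32.7
-0.054 -1 426 x -1.8 10.7 y -35.0 -20.7
-0.054 1 425 x -2.3 11.0 y 17.4 31.9
-0.048 -1 494 x -5.3 10.9 y -34.5 -19.8
-0.048 1 483 x -5.3 10.9 y 16.5 31.4
-0.042 -1 425 x -7.8 10.8 y -33.8 -19.5
-0.042 1 422 x -7.4 10.7 y 16.2 30.8
-0.036 -1 315 x -8.1 10.8 y -33.6 -19.4
-0.036 1 317 x -7.3 10.7 y 16.2 30.4
-0.03 -1 434 x -12.8 10.6 y -32.8 -0.2
-0.03 1 603 x -12.8 10.6 y 0.2 29.4
-0.024 -1 954 x -15.0 10.4 y -29.4 -0.2
-0.024 1 1240 x -15.7 11.9 y 0.2 25.6
-0.018 -1 1163 x -18.4 14.5 y -20.6 -0.2
-0.018 1 1031 x -19.5 19.9 y 0.2 18.7
-0.012 -1 1153 x -21.2 21.9 y -20.8 -0.1
-0.012 1 496 x -23.5 22.0 y 0.3 20.5
-0.006 -1 131 x 11.0 21.9 y -17.8 -1.0
-0.006 1 84 x -26.9 21.6 y 0.7 21.3
-0.0 1 27 x -27.9 12.3 y 9.3 22.1
0.006 1 10 x -2.3 1.8 y 21.6 23.2
s4
-0.012 1 12 x -10.9 10.2 y 18.4 25.1
-0.006 1 55 x -26.5 13.1 y 5.8 29.0
-0.0 1 39 x -28.2 8.8 y 6.7 27.4
0.006 1 19 x -19.2 4.6 y 21.2 27.7
d4
-0.06 -1 22 x -12.4 8.9 y -38.4 -20.6
-0.06 1 14 x -12.1 8.3 y 15.6 33.8
-0.
[... 872 characters left out ...]
 10.8 y 32.0 47.4
-0.048 -1 575 x -5.5 11.0 y -49.5 -34.3
-0.048 1 561 x -5.1 10.7 y 31.2 46.4
-0.042 -1 510 x -8.5 10.9 y -48.9 -34.3
-0.042 1 503 x -8.6 10.9 y 31.0 45.7
-0.036 -1 402 x -9.7 10.7 y -48.0 -34.3
-0.036 1 402 x -8.5 10.8 y 30.9 45.4
-0.03 -1 340 x -9.0 10.8 y -47.7 -0.6
-0.03 1 352 x -8.1 10.5 y 0.2 44.6
-0.024 -1 762 x -14.4 10.5 y -44.0 -0.2
-0.024 1 954 x -14.8 10.4 y 0.2 41.3
-0.018 -1 1007 x -17.0 10.4 y -20.2 -0.1
-0.018 1 1179 x -18.0 16.7 y 0.3 18.1
-0.012 -1 1223 x -20.3 20.0 y -21.7 -0.1
-0.012 1 803 x -21.3 21.9 y 0.3 20.3
-0.006 -1 572 x 6.7 22.3 y -21.1 -0.1
-0.006 1 267 x -25.1 22.7 y 0.3 22.1
-0.0 1 155 x -27.4 15.6 y 7.7 23.9
0.006 1 39 x -15.9 4.2 y 20.3 25.0
```

View pics/d4z.png

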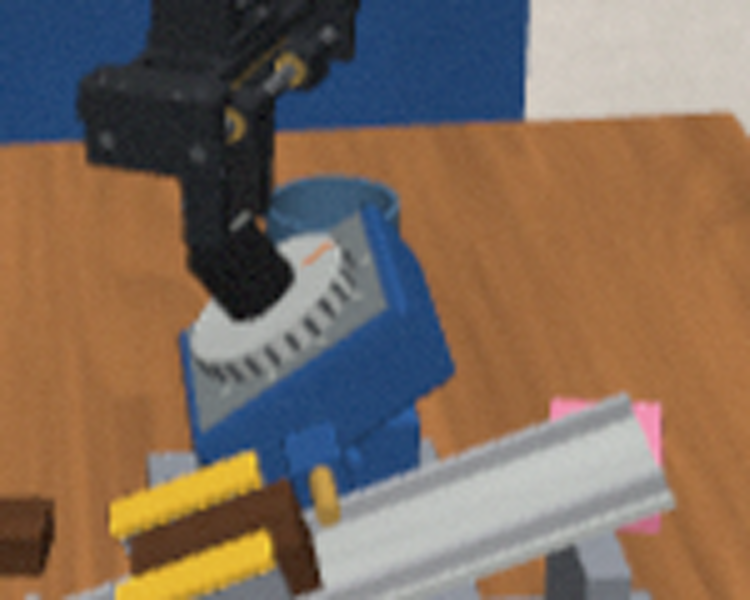

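Call:
drive_tool:
  steps:
    - [0,0,0,0,26]
    - [0,0,0,0,26]
    - [0,0,0,0,26]
  force: 25

```text
time: 4.45
eef_pos: [0.5416, 0.2022, 0.154]
tool_rot: [[-0.883, 0.469, 0.004], [0.469, 0.883, 0.004], [-0.002, 0.006, -1.0]]
contact_force: [6.3, 8.0, -2.1]
gripper_width: 0.0264
```

```bash

python3 - <<'E'
from h import *
s=status.sense();print(s['eef_pos'],s['contact_force'],s['wrist_torque'],s['gripper_width'])
cap('wrist','w5');cap('side','d5')
im=load('d5');cv2.imwrite('pics/d5z.png',cv2.resize(im['pixels'][160:280,270:420],(750,600),interpolation=cv2.INTER_CUBIC)[:,:,::-1])
E
python3 knob.py w5
```

```text
[0.5415829  0.20217092 0.15398634] [ 6.29843909  7.98942188 -2.1073611 ] [ 1.43424669 -0.89639057 -0.07698976] 0.026359155436246007
w5 C [0.5344 0.2044 0.1725] d 0.0486 line ang mod180 (anticlock from +e) 2.8 line mean [ 0.0081 -0.0037] 354
```

View pics/w5.png

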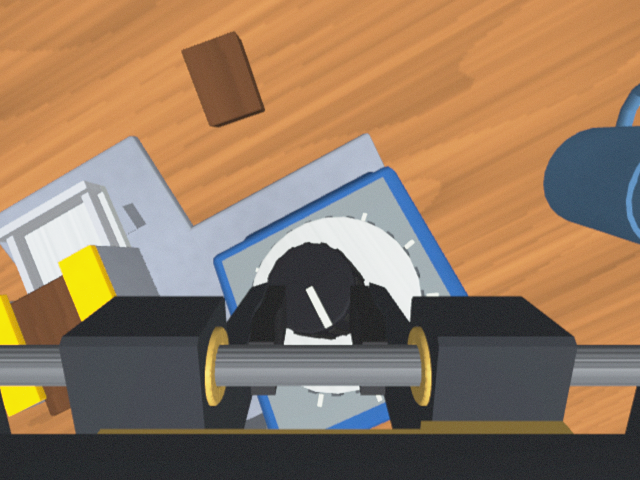

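View pics/d5z.png

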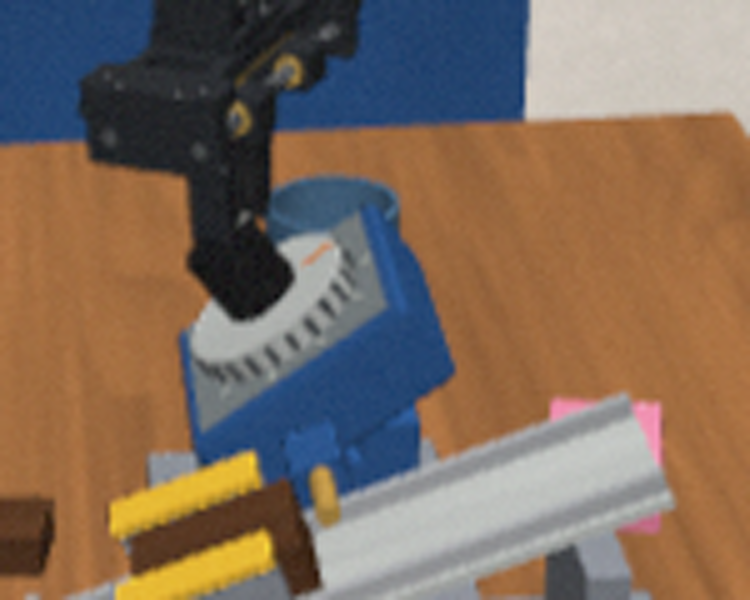

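```bash

python3 - <<'E'
from h import *
im=load('d5')
# enhance dark
g=im['pixels'][175:250,295:370].astype(float)
g=np.clip((g/90)**0.6,0,1)*255
cv2.imwrite('pics/d5e.png',cv2.resize(g.astype(np.uint8),(600,600),interpolation=cv2.INTER_CUBIC)[:,:,::-1])
z=im['z_map'][175:250,295:370]; z=np.clip((z-.95)/(1.3-.95),0,1)
cv2.imwrite('pics/d5d.png',cv2.applyColorMap(cv2.resize((z*255).astype(np.uint8),(600,600),interpolation=cv2.INTER_NEAREST),cv2.COLORMAP_JET))
print(w2p(im,[[.5416,.2022,.154],[.534,.2,.1723],[.557,.2,.1396]]), [s for s in [295,175]])
E
```

```text
[[315.9840046  213.21719016   1.28587095]
 [312.89674303 207.10322161   1.2744066 ]
 [322.22428509 218.45125411   1.29215654]] [295, 175]
```

View pics/d5e.png

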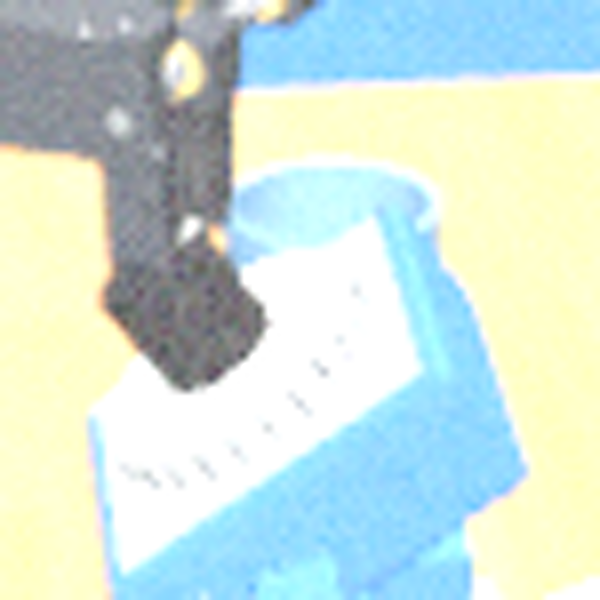

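View pics/d5d.png

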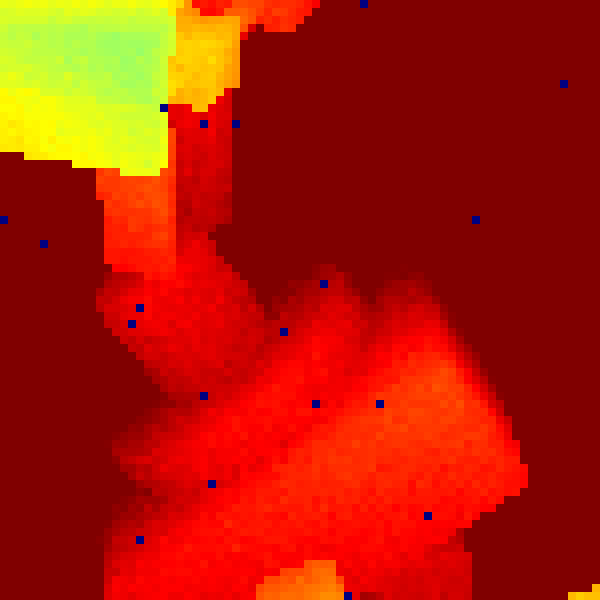

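```bash

python3 - <<'E'
from h import *
np.set_printoptions(precision=3,suppress=True)
a=np.radians(-28)
R=np.array([[-.883,.469,0],[.469,.883,0],[0,0,-1.]])
for t,p in [('d3',[.5407,.2001,.1559]),('s3',[.5407,.2001,.1559]),('s4',[.54,.2,.1533]),('d4',[.54,.2,.1533]),('d5',[.5416,.2022,.154])]:
    im=load(t);P,h=cloud(im);print(t)
    T=(P-np.array(p))@R
    m=(h[...,2]<75)&(abs(T[...,0])<.035)&(abs(T[...,1])<.075)&(T[...,2]<.025)&(T[...,2]>-.07)
    for z0 in np.arange(-.06,.02,.006):
        k=m&(abs(T[...,2]-z0)<.003)
        print(round(z0,3),'y hist', np.histogram(T[k][:,1],bins=np.arange(-.06,.0601,.006))[0])
E
```

```text
d3
-0.06 y hist [ 0 18  4  1  1  0  0  0  0  0  0  0  0  0  0  5  2  1  0  0]
-0.054 y hist [ 0 15  3  0  0  0  0  0  0  0  0  0  0  0  2  8  4  3  0  0]
-0.048 y hist [ 0 16  4  2  1  0  0  0  0  0  0  0  0  0  3  9  2  3  0  0]
-0.042 y hist [ 0 11  7  1  1  0  0  0  0  0  0  0  0  0  1 16  5  0  0  0]
-0.036 y hist [ 0  7  7  2  0  0  0  0  0  0  0  0  0  0  0 14  4  1  0  0]
-0.03 y hist [ 0 11 10  2  0  0  0  0  0  0  0  0  0  0  5 12  2  2  0  0]
-0.024 y hist [0 0 3 2 1 0 0 1 4 6 2 1 0 0 0 3 4 0 0 0]
-0.018 y hist [0 0 0 0 0 0 1 6 8 6 3 6 2 0 0 0 0 0 0 0]
-0.012 y hist [0 0 0 0 0 0 9 7 5 7 3 3 0 0 0 0 0 0 0 0]
-0.006 y hist [ 0  0  0  0  0  0 14 14  9  5  4  0  0  0  0  0  0  0  0  0]
-0.0 y hist [ 0  0  0  0  0  0  8 16  7  2  3  3  3  0  0  0  0  0  0  0]
0.006 y hist [ 0  0  0  0  0  0  4 13 10  7  2  3  0  0  0  0  0  0  0  0]
0.012 y hist [ 0  0  0  0  0  0  1 11  9  2  0  0  0  0  0  0  0  0  0  0]
0.018 y hist [0 0 0 0 0 0 1 4 6 0 0 0 0 0 0 0 0 0 0 0]
s3
-0.06 y hist [0 0 0 1 8 0 0 0 0 0 0 0 0 0 0 0 0 0 0 0]
-0.054 y hist [ 0  0  0  1 14  0  0  0  0  0  0  0  0  0  0  0
[... 2899 characters left out ...]
 0  0]
-0.036 y hist [ 0  0  0  0  3 15  1  0  0  0  0  5 10  2  0  0  0  0  0  0]
-0.03 y hist [ 0  0  0  0  0 18  0  0  1  0  0  8  4  4  0  0  0  0  0  0]
-0.024 y hist [0 0 0 0 0 7 2 3 7 4 6 3 3 1 0 0 0 0 0 0]
-0.018 y hist [0 0 0 0 0 1 7 2 7 4 4 0 0 0 0 0 0 0 0 0]
-0.012 y hist [ 0  0  0  0  0  4 12 13 12  7  2  1  0  0  0  0  0  0  0  0]
-0.006 y hist [ 0  0  0  0  0  4 18 12  5  4  2  1  0  0  0  0  0  0  0  0]
-0.0 y hist [ 0  0  0  0  0  1  9 11  8  6  5  1  0  0  0  0  0  0  0  0]
0.006 y hist [ 0  0  0  0  0  0 10 13  5  4  0  1  0  0  0  0  0  0  0  0]
0.012 y hist [ 0  0  0  0  0  0  3 10  3  1  0  0  0  0  0  0  0  0  0  0]
0.018 y hist [0 0 0 0 0 0 1 7 1 0 0 0 0 0 0 0 0 0 0 0]
```

```bash

python3 - <<'E'
from h import *
np.set_printoptions(precision=3,suppress=True)
R0=np.array([[0,1,0],[1,0,0],[0,0,-1.]]);R3=np.array([[-.883,.469,0],[.469,.883,0],[0,0,-1.]])
for t,p,R in [('d0',[.5744,.0001,.2139],R0),('s0',[.5744,.0001,.2139],R0),('d3',[.5407,.2001,.1559],R3)]:
    im=load(t.replace('d0','side0').replace('s0','scene0'));P,h=cloud(im);print(t)
    T=(P-np.array(p))@R
    m=(abs(T[...,0])<.015)&(abs(T[...,1])<.065)&(abs(T[...,1])>.03)&(T[...,2]<.012)&(T[...,2]>-.07)
    for z0 in np.arange(-.06,.012,.006):
        k=m&(abs(T[...,2]-z0)<.003)
        print(round(z0,3),'y hist', np.histogram(T[k][:,1],bins=np.arange(-.066,.0661,.006))[0],np.median(h[k],axis=0) if k.any() else '', (T[k][:,0].min()*1000,T[k][:,0].max()*1000) if k.any() else '')
E
```

```text
d0
-0.06 y hist [2 9 8 2 0 0 0 0 0 0 0 0 0 0 0 0 0 0 7 7 9 1] [105.  27.  38.] (np.float64(-13.681287395699082), np.float64(6.212429110449491))
-0.054 y hist [1 6 8 3 0 0 0 0 0 0 0 0 0 0 0 0 0 0 7 9 7 0] [105.  25.  37.] (np.float64(-13.828446664290627), np.float64(8.379459872371088))
-0.048 y hist [0 9 8 2 0 0 0 0 0 0 0 0 0 0 0 0 0 0 8 8 6 0] [105.  28.  38.] (np.float64(-13.620287074943015), np.float64(7.874901080677111))
-0.042 y hist [ 0  8  7  4  0  0  0  0  0  0  0  0  0  0  0  0  0  0 10  8  5  0] [106.5  25.   38. ] (np.float64(-13.3773617949975), np.float64(4.559854484110215))
-0.036 y hist [0 6 9 6 0 0 0 0 0 0 0 0 0 0 0 0 0 0 8 8 5 0] [101.5  23.5  38.5] (np.float64(-14.992582548043043), np.float64(-2.6177211300133614))
-0.03 y hist [0 5 7 4 0 0 0 0 0 0 0 0 0 0 0 0 0 0 8 8 5 0] [90. 29. 38.] (np.float64(-14.278718167977777), np.float64(-2.4511420947175395))
-0.024 y hist [0 2 5 4 0 0 0 0 0 0 0 0 0 0 0 0 0 0 7 5 1 0] [37.5 32.5 68. ] (np.float64(-12.142843389025614), np.float64(6.91504653178242))
-0.018 y hist [0 0 0 0 0 0 0 0 0 0 0 0 0 0 0 0 0 0 0 0 0 0]  
-0.012 y hist [0 
[... 2498 characters left out ...]
  0  0] [109.5  34.   35. ] (np.float64(-11.96544550809986), np.float64(9.542007736479011))
-0.024 y hist [0 0 0 4 2 1 0 0 0 0 0 0 0 0 0 0 7 5 0 0 0 0] [45. 88. 55.] (np.float64(-11.255482367423275), np.float64(9.157963976845886))
-0.018 y hist [0 0 0 0 1 0 0 0 0 0 0 0 0 0 0 0 0 0 0 0 0 0] [ 13. 153. 148.] (np.float64(10.926842874544722), np.float64(10.926842874544722))
-0.012 y hist [0 0 0 0 0 0 0 0 0 0 0 0 0 0 0 0 0 0 0 0 0 0]  
-0.006 y hist [0 0 0 0 0 0 0 0 0 0 0 0 0 0 0 0 0 0 0 0 0 0]  
-0.0 y hist [0 0 0 0 0 0 0 0 0 0 0 0 0 0 0 0 0 0 0 0 0 0]  
0.006 y hist [0 0 0 0 0 0 0 0 0 0 0 0 0 0 0 0 0 2 3 1 0 0] [ 67.5   6.  174. ] (np.float64(-14.464057011489402), np.float64(-8.19771423712957))
```

```bash

python3 - <<'E'
from h import *
np.set_printoptions(precision=3,suppress=True)
R0=np.array([[0,1,0],[1,0,0],[0,0,-1.]])
for t in ['side0','scene0']:
    im=load(t);P,h=cloud(im)
    T=(P-np.array([.5744,.0001,.2139]))@R0
    m=(abs(T[...,0])<.016)&(abs(T[...,1])<.066)&(abs(T[...,1])>.038)&(T[...,2]<.012)&(T[...,2]>-.05)
    q=T[m]; print(t,np.sort(q[:,2])[-8:], np.histogram(q[:,2],bins=np.arange(-.05,.0,.002))[0])
    m=(abs(T[...,0])<.1)&(abs(T[...,1])<.12)&(T[...,2]>-.13)&(T[...,2]<-.02)
    for z0 in np.arange(-.13,-.02,.008):
        k=m&(abs(T[...,2]-z0)<.004); q=T[k]
        if k.any(): print(round(z0,3),q.min(0),q.max(0))
E
```

```text
side0 [-0.024 -0.024 -0.024 -0.024 -0.024 -0.023 -0.023 -0.022] [13 16 16 13 14 13 12 14 15 12 14 12 12  5  1  0  0  0  0  0  0  0  0  0]
-0.13 [-0.039 -0.094 -0.13 ] [ 0.034  0.094 -0.126]
-0.122 [-0.04  -0.094 -0.126] [ 0.021  0.092 -0.118]
-0.114 [-0.039 -0.092 -0.118] [ 0.014  0.091 -0.11 ]
-0.106 [-0.039 -0.086 -0.11 ] [ 0.019  0.086 -0.102]
-0.098 [-0.04  -0.086 -0.102] [ 0.024  0.085 -0.094]
-0.09 [-0.038 -0.086 -0.094] [ 0.026  0.084 -0.087]
-0.082 [-0.017 -0.062 -0.085] [ 0.005  0.062 -0.078]
-0.074 [-0.016 -0.062 -0.078] [ 0.009  0.062 -0.07 ]
-0.066 [-0.014 -0.06  -0.07 ] [ 0.009  0.061 -0.062]
-0.058 [-0.016 -0.061 -0.062] [ 0.008  0.059 -0.054]
-0.05 [-0.014 -0.06  -0.054] [ 0.008  0.059 -0.046]
-0.042 [-0.014 -0.059 -0.046] [ 0.005  0.058 -0.038]
-0.034 [-0.015 -0.058 -0.038] [-0.002  0.058 -0.03 ]
-0.026 [-0.015 -0.057 -0.03 ] [ 0.007  0.058 -0.023]
scene0 [-0.025 -0.025 -0.024 -0.024 -0.024 -0.024 -0.023 -0.022] [10 11 15 19 16  9 15 11 16  4 17 10  6  4  1  0  0  0  0  0  0  0  0  0]
-0.13 [-0.037 -0.096 -0.13 ] [ 0.035  0.094 -0.126]
-0.122 [-0.033 -0.093 -0.126] [ 0.038  0.094 -0.118]
-0.114 [-0.032 -0.091 -0.118] [ 0.037  0.093 -0.11 ]
-0.106 [-0.025 -0.086 -0.11 ] [ 0.039  0.086 -0.102]
-0.098 [-0.032 -0.087 -0.102] [ 0.037  0.087 -0.094]
-0.09 [-0.035 -0.088 -0.094] [ 0.035  0.086 -0.086]
-0.082 [-0.01  -0.058 -0.085] [ 0.013 -0.05  -0.078]
-0.074 [ 0.001 -0.06  -0.078] [ 0.014  0.062 -0.07 ]
-0.066 [-0.009 -0.061 -0.07 ] [ 0.013  0.061 -0.062]
-0.058 [-0.008 -0.061 -0.062] [ 0.013  0.061 -0.054]
-0.05 [-0.005 -0.06  -0.054] [ 0.012  0.06  -0.046]
-0.042 [-0.01  -0.057 -0.046] [ 0.014  0.06  -0.038]
-0.034 [-0.007 -0.058 -0.038] [ 0.012  0.058 -0.03 ]
-0.026 [-0.01  -0.059 -0.03 ] [ 0.012  0.057 -0.023]
```

Call:
drive_tool:
  steps:
    - [0,0,0,0,66]
    - [0,0,0,0,66]
    - [0,0,0,0,66]
    - [0,0,0,0,66]

```text
time: 5.05
eef_pos: [0.5399, 0.1998, 0.1532]
tool_rot: [[-0.883, 0.47, -0.0], [0.47, 0.883, -0.0], [0.0, -0.0, -1.0]]
contact_force: [0.7, -0.3, -0.5]
gripper_width: 0.0642
```

```bash

python3 - <<'E'
from h import *
s=status.sense();print(s['eef_pos'],s['contact_force'],s['gripper_width'])
cap('wrist','w6')
E
python3 knob.py w6
```

```text
[0.53988059 0.19980453 0.15319405] [ 0.65248175 -0.30150246 -0.54666928] 0.06419593071785967
w6 C [0.534  0.2003 0.1721] d 0.0416 line ang mod180 (anticlock from +e) 4.3 line mean [0.0086 0.0004] 350
 ring mark ang 7.91 9
```

Call:
drive_tool:
  steps:
    - [0,0,0.2,0,64]
    - [0,0,0.2,0,60]
    - [0,0,0,0,60]
    - [0,0,0,0,60]

```text
time: 5.6
eef_pos: [0.54, 0.2, 0.1332]
tool_rot: [[-0.883, 0.469, -0.0], [0.469, 0.883, -0.0], [0.0, -0.0, -1.0]]
contact_force: [0.1, -1.1, -0.2]
gripper_width: 0.0601
```

```bash

python3 - <<'E'
from h import *
s=status.sense();print(s['eef_pos'],s['contact_force'],s['gripper_width'])
cap('wrist','w7'); cap('side','d7')
im=load('d7');cv2.imwrite('pics/d7z.png',cv2.resize(im['pixels'][160:280,270:420],(750,600),interpolation=cv2.INTER_CUBIC)[:,:,::-1])
E
python3 knob.py w7
```

```text
[0.53995168 0.20003934 0.13315049] [ 0.13678017 -1.07037578 -0.17276661] 0.06006348745281732
w7 C [0.5328 0.1963 0.1714] d 0.0392 line ang mod180 (anticlock from +e) 42.4 line mean [0.0076 0.0026] 411
 ring mark ang 12.97 30
```

View pics/d7z.png

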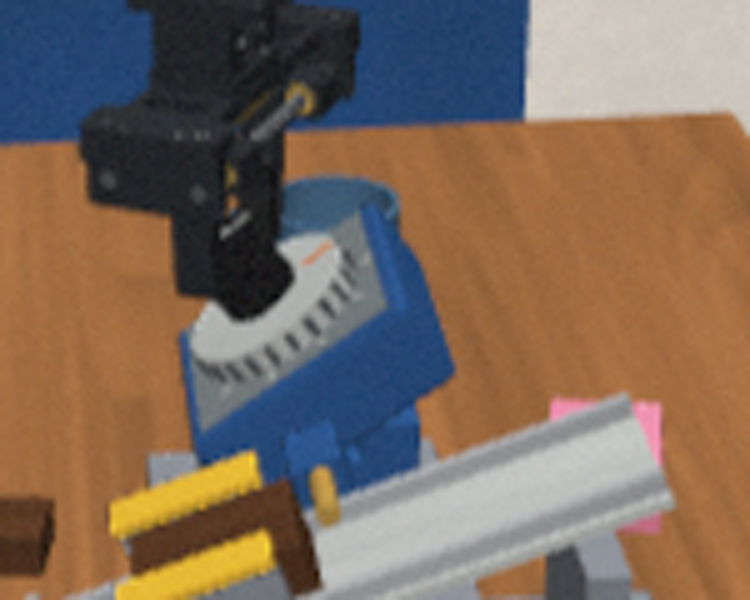

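```bash
sed -i 's/^    C=cx\*e+hh.*$/    C=np.array([.5342,.2,.1723]); hh=C@a/' knob.py; python3 knob.py w1 w2 w6 w7
```

```text
w1 C [0.5342 0.2    0.1723] d 0.0408 line ang mod180 (anticlock from +e) 5.3 line mean [0.0086 0.0007] 104
 ring mark ang 7.96 36
w2 C [0.5342 0.2    0.1723] d 0.0418 line ang mod180 (anticlock from +e) 4.6 line mean [0.0084 0.0007] 143
 ring mark ang 7.97 31
w6 C [0.5342 0.2    0.1723] d 0.0416 line ang mod180 (anticlock from +e) 4.2 line mean [0.0085 0.0007] 356
 ring mark ang 8.6 9
w7 C [0.5342 0.2    0.1723] d 0.0392 line ang mod180 (anticlock from +e) 5.2 line mean [0.0071 0.0006] 377
 ring mark ang 8.14 30
```

Call:
drive_tool:
  steps:
    - [0,0,0,0,34]
    - [0,0,0,0,34]
    - [0,0,0,0,34]
    - [0,0,0,0,34]
  force: 30

```text
time: 6.2
eef_pos: [0.5408, 0.2014, 0.1336]
tool_rot: [[-0.883, 0.469, 0.002], [0.469, 0.883, 0.002], [-0.001, 0.003, -1.0]]
contact_force: [3.5, 5.5, -2.4]
gripper_width: 0.042
```

```bash

python3 - <<'E'
from h import *
s=status.sense();print(s['eef_pos'],s['contact_force'],s['wrist_torque'],s['gripper_width'])
cap('wrist','w8')
E
python3 knob.py w8
```

```text
[0.54083272 0.20135385 0.13357407] [ 3.52142858  5.53642033 -2.41263391] [ 0.84599092 -0.58110637  0.05219888] 0.04202486798231382
w8 C [0.5342 0.2    0.1723] d 0.044 line ang mod180 (anticlock from +e) 4.3 line mean [0.0073 0.0006] 389
 ring mark ang 8.15 28
```

View pics/w8.png

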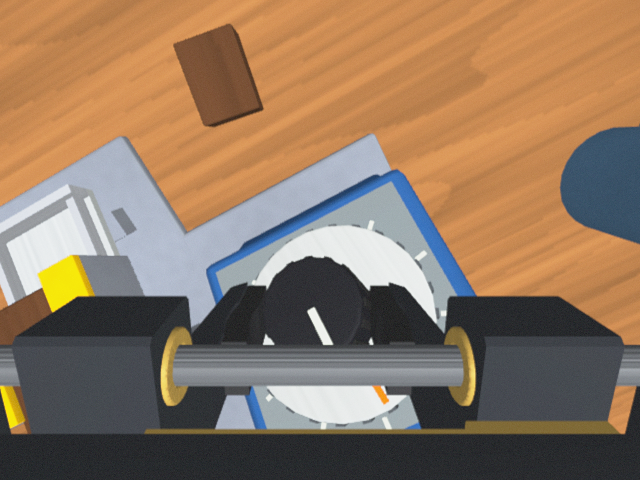

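Call:
drive_tool:
  steps:
    - [0,0,0,-0.7,34]
    - [0,0,0,-0.7,34]
    - [0,0,0,-0.7,34]
    - [0,0,0,0,34]

```text
time: 6.75
eef_pos: [0.5404, 0.2012, 0.134]
tool_rot: [[-0.981, 0.195, 0.001], [0.195, 0.981, 0.002], [-0.001, 0.002, -1.0]]
contact_force: [-0.0, 6.3, 2.3]
gripper_width: 0.0401
```

```bash

python3 - <<'E'
from h import *
s=status.sense();print(s['eef_pos'],s['contact_force'],s['wrist_torque'],s['gripper_width'])
cap('wrist','w9')
E
python3 knob.py w9
```

```text
[0.54041263 0.20115662 0.13398773] [-5.96463670e-03  6.31390064e+00  2.27104286e+00] [ 0.7349651  -0.00740992 -0.04424183] 0.04008204337780774
w9 C [0.5342 0.2    0.1723] d 0.0384 line ang mod180 (anticlock from +e) 15.5 line mean [0.0071 0.0021] 391
 ring mark ang 8.04 54
```

View pics/w9.png

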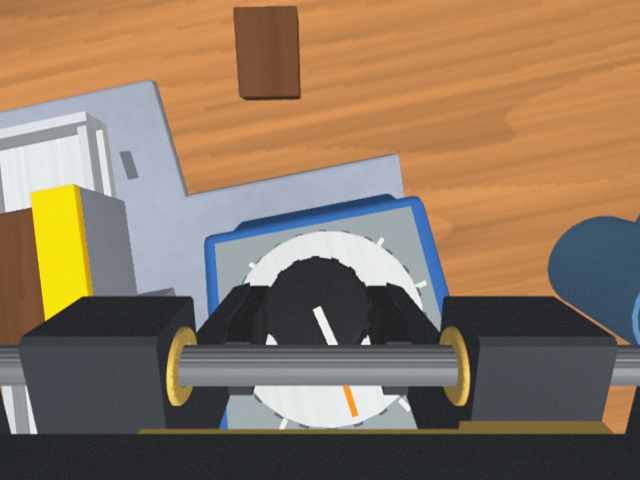

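Call:
drive_tool:
  steps:
    - [0,0,0,-0.7,34]
    - [0,0,0,-0.7,34]
    - [0,0,0,-0.7,34]
    - [0,0,0,-0.7,34]
    - [0,0,0,-0.7,34]
    - [0,0,0,-0.7,34]
    - [0,0,0,-0.7,34]
    - [0,0,0,0,34]

```text
time: 7.8
eef_pos: [0.5399, 0.2009, 0.1346]
tool_rot: [[-0.883, -0.469, 0.0], [-0.469, 0.883, 0.001], [-0.001, 0.001, -1.0]]
contact_force: [-4.6, 4.9, 7.0]
gripper_width: 0.0415
```

```bash

cat > st.py <<'E'
import sys
from h import *
s=status.sense();print(s['time'],s['eef_pos'].round(4),s['contact_force'].round(1),s['wrist_torque'].round(2),s['gripper_width'].round(4),'yawdir',np.degrees(np.arctan2(-s['tool_rot'][0][1],s['tool_rot'][1][1])).round(1),'q',s['qpos'].round(1))
cap('wrist',sys.argv[1])
from knob import knob
knob(sys.argv[1])
E
python3 st.py w10
```

```text
Traceback (most recent call last):
  File "st.py", line 3, in <module>
    s=status.sense();print(s['time'],s['eef_pos'].round(4),s['contact_force'].round(1),s['wrist_torque'].round(2),s['gripper_width'].round(4),'yawdir',np.degrees(np.arctan2(-s['tool_rot'][0][1],s['tool_rot'][1][1])).round(1),'q',s['qpos'].round(1))
                                                                                                                  ^^^^^^^^^^^^^^^^^^^^^^^^
AttributeError: 'float' object has no attribute 'round'
```

```bash
sed -i "s/s\['gripper_width'\].round(4)/round(s['gripper_width'],4)/" st.py; python3 st.py w10
```

```text
7.8 [0.5399 0.2009 0.1346] [-4.6  4.9  7. ] [ 0.08  0.31 -0.43] 0.0415 yawdir 28.0 q [ 8.600e+00  1.520e+01  9.600e+01  1.000e-01  6.870e+01 -1.094e+02]
w10 C [0.5342 0.2    0.1723] d 0.044 line ang mod180 (anticlock from +e) 39.7 line mean [0.0046 0.0045] 322
 ring mark ang 7.98 72
```

View pics/w10.png

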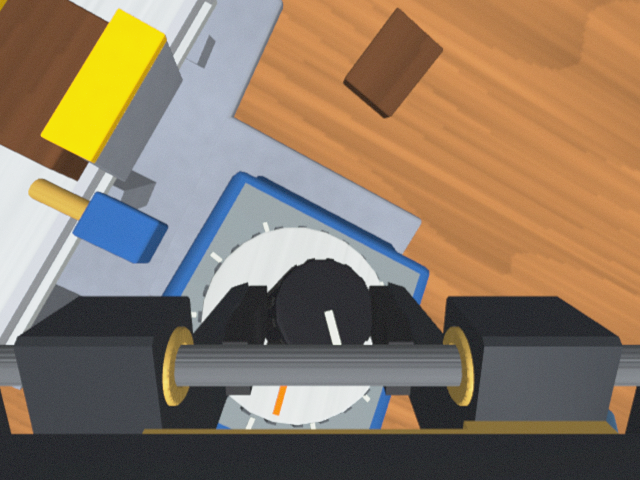

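Call:
drive_tool:
  steps:
    - [0,0,0,-0.75,34]
    - [0,0,0,0,34]
    - [0,0,0,0,60]
    - [0,0,0,0,60]
    - [0,0,0,0,60]
    - [0,0,-0.5,0,60]
    - [0,0,0,0,60]

```text
time: 8.72
eef_pos: [0.5415, 0.2001, 0.1599]
tool_rot: [[-0.829, -0.559, 0.004], [-0.559, 0.829, 0.0], [-0.003, -0.002, -1.0]]
contact_force: [1.0, -0.1, -0.2]
gripper_width: 0.0599
```

```bash
python3 st.py w11
```

```text
8.725 [0.5415 0.2001 0.1599] [ 1.  -0.1 -0.2] [ 0.19 -0.05  0.03] 0.0599 yawdir 34.0 q [   8.5   13.6   94.9   -0.    71.3 -115.5]
w11 C [0.5342 0.2    0.1723] d 0.0415 line ang mod180 (anticlock from +e) 42.9 line mean [0.0057 0.0063] 309
 ring mark ang 7.66 20
```

Call:
drive_tool:
  steps:
    - [0,0,0,1,60]
    - [0,0,0,1,60]
    - [0,0,0,1,60]
    - [0,0,0,1,60]
    - [0,0,0,1,60]
    - [0,0,0,1,60]
    - [0,0,0,1,60]
    - [0,0,0,1,60]
    - [0,0,0,0.5,60]
    - [0,0,0,0,60]
    - [0,0,0,0,60]

```text
time: 10.15
eef_pos: [0.5397, 0.1999, 0.1576]
tool_rot: [[-0.83, 0.558, -0.001], [0.558, 0.83, -0.0], [0.001, -0.001, -1.0]]
contact_force: [-0.1, -0.3, -0.9]
gripper_width: 0.0601
```

Call:
drive_tool:
  steps:
    - [0,0,0.3,0,60]
    - [0,0,0.2,0,60]
    - [0,0,0,0,60]
    - [0,0,0,0,34]
    - [0,0,0,0,34]
    - [0,0,0,0,34]
    - [0,0,0,0,34]
  force: 35

```text
time: 11.02
eef_pos: [0.5411, 0.2014, 0.1337]
tool_rot: [[-0.829, 0.559, 0.003], [0.559, 0.829, 0.002], [-0.001, 0.004, -1.0]]
contact_force: [4.3, 5.3, -3.6]
gripper_width: 0.0427
```

```bash
python3 st.py w12
```

```text
11.025 [0.5411 0.2014 0.1337] [ 4.3  5.3 -3.6] [ 0.91 -0.79  0.04] 0.0427 yawdir -34.0 q [  8.6  15.3  96.    0.1  68.5 -47.5]
w12 C [0.5342 0.2    0.1723] d 0.0474 line ang mod180 (anticlock from +e) 43.2 line mean [0.0059 0.0064] 419
```

Second stroke.

Call:
drive_tool:
  steps:
    - [0,0,0,-0.85,34]
    - [0,0,0,-0.85,34]
    - [0,0,0,-0.85,34]
    - [0,0,0,-0.85,34]
    - [0,0,0,-0.85,34]
    - [0,0,0,-0.85,34]
    - [0,0,0,-0.85,34]
    - [0,0,0,-0.85,34]
    - [0,0,0,-0.85,34]
    - [0,0,0,-0.85,34]
    - [0,0,0,0,34]

```text
time: 12.45
eef_pos: [0.5399, 0.2006, 0.1355]
tool_rot: [[-0.828, -0.56, 0.001], [-0.56, 0.828, 0.0], [-0.001, -0.0, -1.0]]
contact_force: [-9.1, 1.5, 10.7]
gripper_width: 0.0413
```

```bash
python3 st.py w13
```

```text
12.45 [0.5399 0.2006 0.1355] [-9.1  1.5 10.7] [-0.48  0.59 -0.62] 0.0413 yawdir 34.1 q [   8.6   15.2   96.     0.    68.8 -115.5]
w13 C [0.5342 0.2    0.1723] d 0.0468 line ang mod180 (anticlock from +e) 87.4 line mean [-0.0005  0.0088] 383
 ring mark ang 7.95 70
```

Call:
drive_tool:
  steps:
    - [0,0,0,0,60]
    - [0,0,0,0,60]
    - [0,0,0,0,60]
    - [0,0,-0.5,0,60]
    - [0,0,0,1,60]
    - [0,0,0,1,60]
    - [0,0,0,1,60]
    - [0,0,0,1,60]

```text
time: 13.5
eef_pos: [0.54, 0.1998, 0.1581]
tool_rot: [[-1.0, -0.03, -0.0], [-0.03, 1.0, -0.0], [0.0, -0.0, -1.0]]
contact_force: [-0.8, 0.3, 0.1]
gripper_width: 0.0599
```

```bash
python3 st.py w14
```

```text
13.5 [0.54   0.1998 0.1581] [-0.8  0.3  0.1] [ 0.12 -0.08  0.01] 0.0599 yawdir 1.7 q [  8.5  13.7  95.   -0.   71.3 -83.2]
w14 C [0.5342 0.2    0.1723] d 0.0417 line ang mod180 (anticlock from +e) 87.0 line mean [-0.0005  0.0088] 313
```

Call:
drive_tool:
  steps:
    - [0,0,0,1,60]
    - [0,0,0,1,60]
    - [0,0,0,1,60]
    - [0,0,0,1,60]
    - [0,0,0,0.5,60]
    - [0,0,0.3,0,60]
    - [0,0,0.2,0,60]
    - [0,0,0,0,60]
    - [0,0,0,0,34]
    - [0,0,0,0,34]
    - [0,0,0,0,34]
    - [0,0,0,0,34]

```text
time: 15.05
eef_pos: [0.5411, 0.2014, 0.1337]
tool_rot: [[-0.829, 0.559, 0.003], [0.559, 0.829, 0.002], [-0.001, 0.004, -1.0]]
contact_force: [3.6, 5.1, -4.8]
gripper_width: 0.0426
```

Call:
drive_tool:
  steps:
    - [0,0,0,-0.85,34]
    - [0,0,0,-0.85,34]
    - [0,0,0,-0.85,34]
    - [0,0,0,-0.85,34]
    - [0,0,0,-0.85,34]
    - [0,0,0,-0.85,34]
    - [0,0,0,-0.85,34]
    - [0,0,0,-0.85,34]
    - [0,0,0,-0.85,34]
    - [0,0,0,-0.85,34]
    - [0,0,0,0,34]

```text
time: 16.42
eef_pos: [0.5399, 0.2007, 0.1355]
tool_rot: [[-0.828, -0.56, 0.001], [-0.56, 0.828, 0.0], [-0.001, -0.0, -1.0]]
contact_force: [-8.7, 1.7, 10.9]
gripper_width: 0.0412
```

```bash
python3 st.py w15
```

```text
16.425 [0.5399 0.2007 0.1355] [-8.7  1.7 10.9] [-0.43  0.7  -0.6 ] 0.0412 yawdir 34.1 q [   8.6   15.2   96.     0.    68.8 -115.5]
w15 C [0.5342 0.2    0.1723] d 0.0468 line ang mod180 (anticlock from +e) -48.5 line mean [-0.0066  0.0063] 338
 ring mark ang 7.97 68
```

View pics/w15.png

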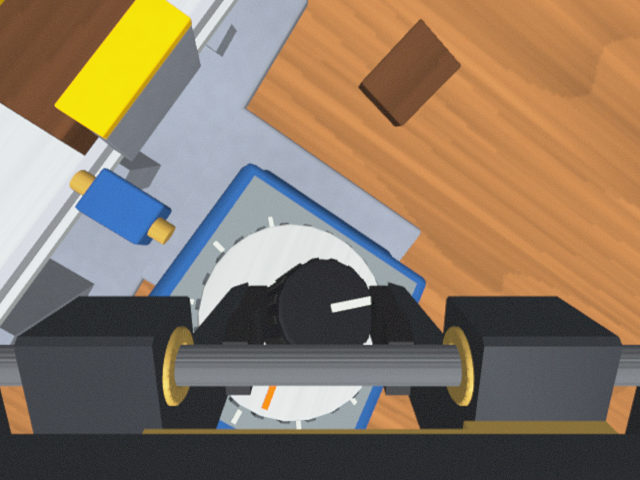

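Call:
drive_tool:
  steps:
    - [0,0,0,0,60]
    - [0,0,0,0,60]
    - [0,0,0,0,60]
    - [0,0,-0.5,0,60]
    - [0,0,0,1,60]
    - [0,0,0,1,60]
    - [0,0,0,1,60]
    - [0,0,0,1,60]
    - [0,0,0,1,60]
    - [0,0,0,1,60]
    - [0,0,0.3,0,60]
    - [0,0,0.2,0,60]

```text
time: 17.98
eef_pos: [0.5393, 0.1998, 0.1316]
tool_rot: [[-0.971, 0.239, -0.002], [0.239, 0.971, -0.0], [0.002, -0.001, -1.0]]
contact_force: [0.4, -0.7, 0.8]
gripper_width: 0.06
```

Call:
drive_tool:
  steps:
    - [0,0,0,0,60]
    - [0,0,0,0,34]
    - [0,0,0,0,34]
    - [0,0,0,0,34]
    - [0,0,0,0,34]
    - [0,0,0,-0.7,34]
    - [0,0,0,-0.7,34]
    - [0,0,0,-0.7,34]
    - [0,0,0,-0.7,34]
    - [0,0,0,-0.7,34]
    - [0,0,0,0,34]

```text
time: 19.35
eef_pos: [0.5411, 0.2014, 0.1338]
tool_rot: [[-0.97, -0.242, 0.003], [-0.242, 0.97, 0.003], [-0.003, 0.002, -1.0]]
contact_force: [3.5, 6.0, -4.1]
gripper_width: 0.0402
```

```bash
python3 st.py w16
```

```text
19.35 [0.5411 0.2014 0.1338] [ 3.5  6.  -4.1] [ 0.7  -0.67 -0.83] 0.0402 yawdir 14.0 q [  8.6  15.3  96.    0.1  68.5 -95.5]
w16 C [0.5342 0.2    0.1723] d 0.0397 line ang mod180 (anticlock from +e) -36.5 line mean [-0.0077  0.0049] 361
 ring mark ang 7.82 76
```

Call:
drive_tool:
  steps:
    - [0,0,0,0,60]
    - [0,0,0,0,60]
    - [0,0,0,0,60]
    - [0,0,-0.5,0,60]
    - [0,0,-1,0,60]
    - [0,0,-1,1,60]
    - [0,0,0,0.75,60]
    - [0,0,0,0,60]
    - [0,0,0,0,60]

```text
time: 20.52
eef_pos: [0.5395, 0.1998, 0.2574]
tool_rot: [[-1.0, -0.002, -0.002], [-0.002, 1.0, -0.0], [0.002, -0.0, -1.0]]
contact_force: [-0.5, -0.4, -0.2]
gripper_width: 0.0603
```

```bash
python3 st.py w17; python3 - <<'E'
from h import *
cap('scene','s17');cap('side','d17')
E
```

```text
20.525 [0.5395 0.1998 0.2574] [-0.5 -0.4 -0.2] [ 0.08 -0.11 -0.03] 0.0603 yawdir 0.1 q [  8.5   8.6  89.2  -0.   82.4 -81.6]
w17 C [0.5342 0.2    0.1723] d 0.0413 line ang mod180 (anticlock from +e) -36.6 line mean [-0.0076  0.0049] 119
 ring mark ang 8.08 46
```

View pics/w17.png

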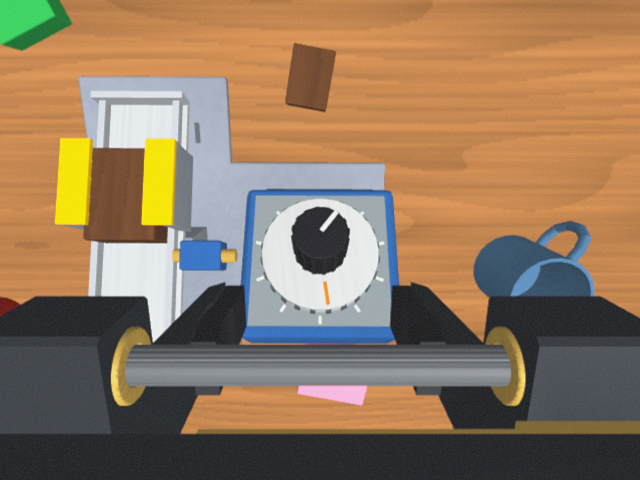

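Call:
drive_tool:
  steps:
    - [0.4,-0.85,0,0,30]
    - [0.4,-0.85,0,0,10]
    - [0.4,-0.85,0,0,0]
    - [0.4,-0.85,0,0,0]
    - [0,0,0.8,0,0]
    - [0,0,0.8,0,0]
    - [0,0,0,0,0]
    - [0,0,0,0,0]
  force: 20

```text
time: 21.68
eef_pos: [0.4607, 0.03, 0.1795]
tool_rot: [[-1.0, -0.001, 0.001], [-0.001, 1.0, -0.0], [-0.001, -0.0, -1.0]]
contact_force: [0.2, 0.0, 0.4]
gripper_width: 0.0006
```

```bash
cat > see.py <<'E'
import sys
from h import *
t=sys.argv[1]
s=status.sense();print(s['time'],s['eef_pos'].round(4),s['contact_force'].round(1),round(s['gripper_width'],4))
for n in sys.argv[2:]:
    im=cap(n,n[0]+t)
    if n=='side': cv2.imwrite(f'pics/dz{t}.png',cv2.resize(im['pixels'][150:330,220:436],(720,600),interpolation=cv2.INTER_CUBIC)[:,:,::-1])
    if n=='scene': cv2.imwrite(f'pics/sz{t}.png',cv2.resize(im['pixels'][170:350,230:446],(720,600),interpolation=cv2.INTER_CUBIC)[:,:,::-1])
E
python3 see.py 18 side scene wrist
```

```text
21.675 [0.4607 0.03   0.1795] [0.2 0.  0.4] 0.0006
```

View pics/dz18.png

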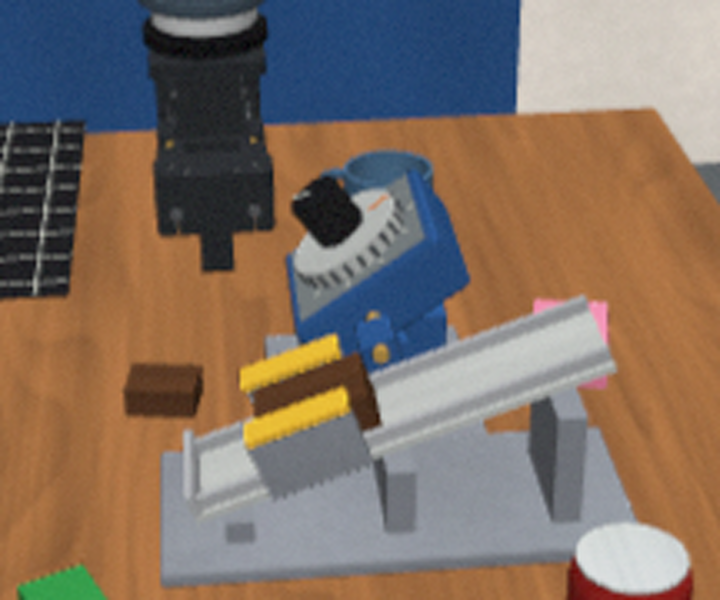

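View pics/w18.png

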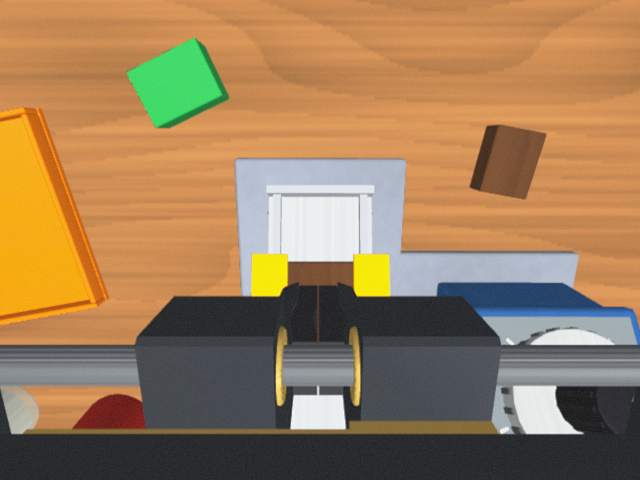

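```bash
python3 - <<'E'
from h import *
np.set_printoptions(precision=4,suppress=True)
for t in ['s18','w18']:
    pass
im=load('s18')  # overwritten by scene (both start with s)
for n in ['side','scene']:
    im=get_image(n);P,h=cloud(im)
    k=(abs(P[...,0]-.46)<.03)&(abs(P[...,1]-.03)<.025)&(P[...,2]>.185)&(P[...,2]<.24)&(h[...,2]<90)
    q=P[k]; print(n,q.min(0),q.max(0),len(q))
    if n=='side':
        # stop plate top, blank low end, etc
        for u,v in [(276,285),(277,283)]: print(p2w(im,u,v))
im=load('wrist0');P,h=cloud(im)
# blank dark brown: points
b=(h[...,0]<18)&(h[...,1]>90)&(h[...,2]<120)&(P[...,2]>.07)&(P[...,0]<.6)
q=P[b];n=np.array([-np.sin(np.radians(20)),0,np.cos(np.radians(20))]);t=np.array([np.cos(np.radians(20)),0,np.sin(np.radians(20))])
L=np.array([.579,.0297,.085]);d=q-L;print('blank lane x',np.percentile(d@t,[1,99]),'y',np.percentile(d[:,1],[1,99]),'z',np.percentile(d@n,[5,50,95]))
st=(P[...,0]<.46)&(P[...,0]>.42)&(abs(P[...,1]-.03)<.03)&(P[...,2]>.044);q=P[st];d=q-L;print('stop',np.percentile(d@t,[2,98]),np.percentile(d@n,[50,98]),q.mean(0))
E
```

```text
side [0.4513 0.0098 0.2063] [0.4705 0.0187 0.2334] 99
[0.4337 0.0425 0.0512]
[0.4361 0.057  0.0471]
scene [0.4502 0.0177 0.2025] [0.4725 0.0492 0.2397] 139
blank lane x [-0.0898  0.0188] y [-0.0351  0.0278] z [0.014  0.0372 0.0386]
stop [-0.1531 -0.1461] [0.0165 0.0183] [0.4343 0.0307 0.0487]
```

Call:
drive_tool:
  steps:
    - [0,0,1,0,0]
    - [0,0,1,0,0]
    - [0,0,0.5,0,0]
    - [0,0,0.3,0,0]
    - [0,0,0,0,0]
    - [0,0,0,0,0]

```text
time: 22.68
eef_pos: [0.4612, 0.0298, 0.0395]
tool_rot: [[-1.0, -0.0, 0.002], [-0.0, 1.0, -0.0], [-0.002, -0.0, -1.0]]
contact_force: [-0.3, -0.1, -0.1]
gripper_width: 0.0008
```

```bash
python3 see.py 19 side
```

```text
22.675 [0.4612 0.0298 0.0395] [-0.3 -0.1 -0.1] 0.0008
```

View pics/dz19.png

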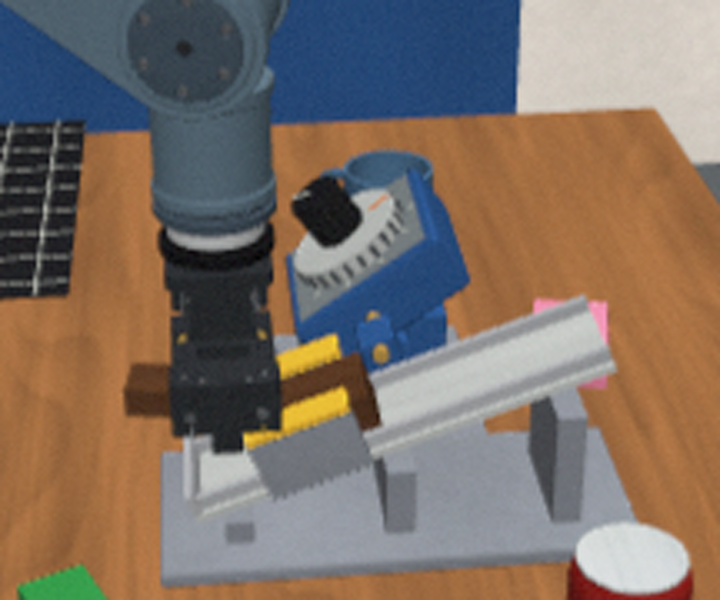

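Call:
drive_tool:
  steps:
    - [-0.15,0,-0.055,0,0]
    - [-0.15,0,-0.055,0,0]
    - [-0.15,0,-0.055,0,0]
    - [-0.15,0,-0.055,0,0]
    - [-0.15,0,-0.055,0,0]
    - [0,0,0,0,0]

```text
time: 23.48
eef_pos: [0.4974, 0.0301, 0.0523]
tool_rot: [[-1.0, -0.0, -0.002], [-0.0, 1.0, 0.0], [0.002, 0.0, -1.0]]
contact_force: [-5.0, 0.5, 3.0]
gripper_width: 0.0008
```

```bash
python3 see.py 20 side
```

```text
23.475 [0.4974 0.0301 0.0523] [-5.   0.5  3. ] 0.0008
```

View pics/dz20.png

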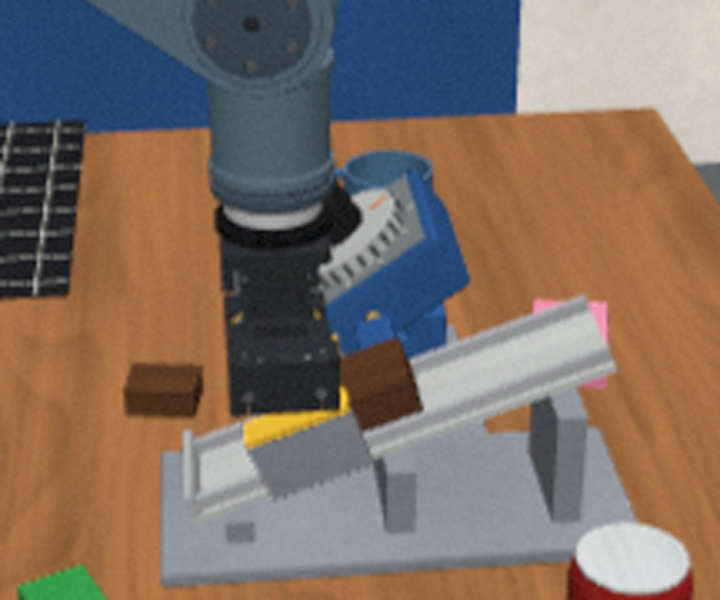

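Call:
drive_tool:
  steps:
    - [-0.15,0,-0.06,0,0]
    - [-0.15,0,-0.06,0,0]
    - [-0.15,0,-0.06,0,0]
    - [-0.15,0,-0.06,0,0]
    - [-0.15,0,-0.055,0,0]
    - [0,0,0,0,0]

```text
time: 24.28
eef_pos: [0.5362, 0.0299, 0.0673]
tool_rot: [[-1.0, 0.0, 0.002], [0.0, 1.0, -0.0], [-0.002, -0.0, -1.0]]
contact_force: [0.6, 0.2, 0.2]
gripper_width: 0.0004
```

```bash
python3 see.py 21 side
```

```text
24.275 [0.5362 0.0299 0.0673] [0.6 0.2 0.2] 0.0004
```

View pics/dz21.png

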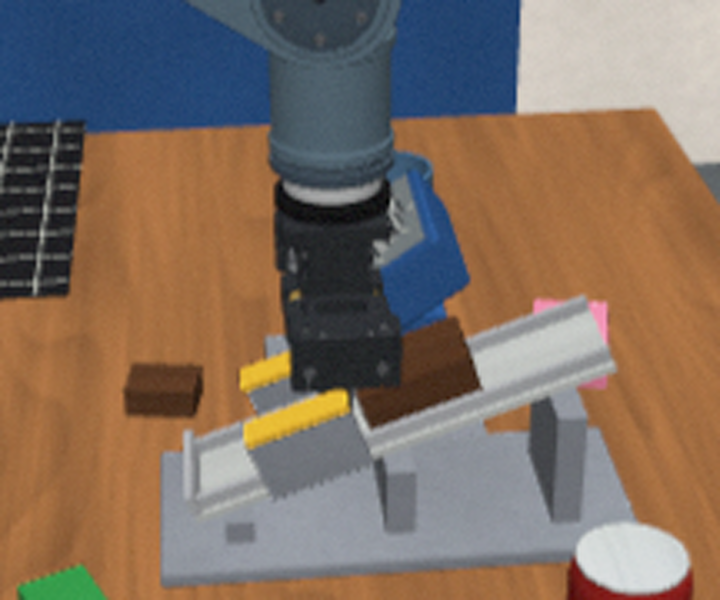

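Call:
drive_tool:
  steps:
    - [-0.13,0,-0.05,0,0]
    - [-0.13,0,-0.05,0,0]
    - [-0.13,0,-0.05,0,0]
    - [-0.13,0,-0.05,0,0]
    - [0,0,0,0,0]
    - [0,0,0,0,0]

```text
time: 25.08
eef_pos: [0.5613, 0.03, 0.0769]
tool_rot: [[-1.0, -0.0, 0.001], [-0.0, 1.0, -0.0], [-0.001, -0.0, -1.0]]
contact_force: [-0.5, 0.6, -0.8]
gripper_width: 0.0003
```

```bash
python3 see.py 22 side
```

```text
25.075 [0.5613 0.03   0.0769] [-0.5  0.6 -0.8] 0.0003
```

View pics/dz22.png

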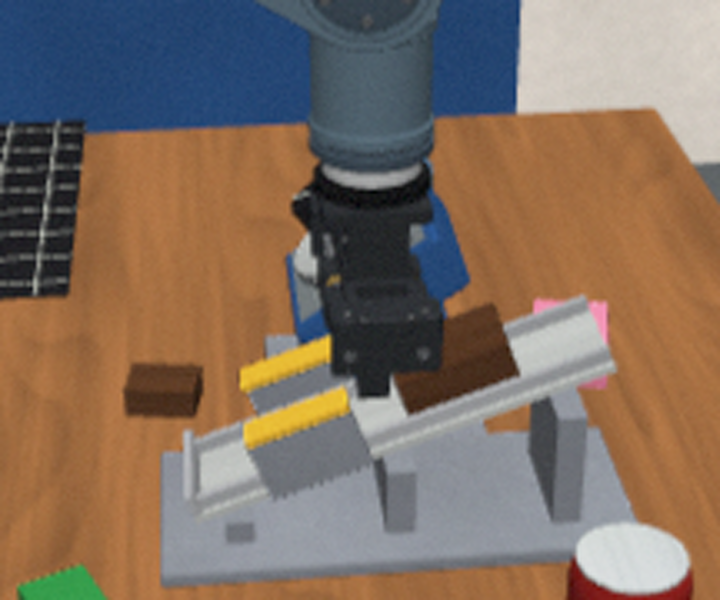

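Call:
drive_tool:
  steps:
    - [0.1,0,0,0,0]
    - [0.1,0,-0.5,0,0]
    - [0,0,-1,0,20]
    - [-0.3,0,-1,0,50]
    - [-0.8,0,-0.5,0,76]
    - [-0.8,0,-0.3,0,76]
    - [0,0,0,0,76]
    - [0,0,0,0,76]

```text
time: 26.12
eef_pos: [0.6447, 0.0301, 0.2406]
tool_rot: [[-1.0, -0.0, -0.002], [-0.0, 1.0, 0.0], [0.002, 0.0, -1.0]]
contact_force: [0.7, 0.0, 0.2]
gripper_width: 0.0581
```

```bash
python3 see.py 23 side; cp pics/s23.npz pics/side23.npz; python3 see.py 23 wrist scene; cp pics/s23.npz pics/scene23.npz
python3 - <<'E'
from h import *
np.set_printoptions(precision=4,suppress=True)
n=np.array([-np.sin(np.radians(20)),0,np.cos(np.radians(20))]);t=np.array([np.cos(np.radians(20)),0,np.sin(np.radians(20))])
L=np.array([.579,.0297,.085])
for tag in ['side23','scene23','w23']:
    im=load(tag);P,h=cloud(im); d=P-L
    b=(h[...,0]<18)&(h[...,1]>90)&(h[...,2]<130)&(abs(d[...,1])<.045)&(abs(d@t)<.12)&(d@n>.006)&(d@n<.05)
    nn,l,st,ce=cv2.connectedComponentsWithStats(b.astype(np.uint8)); i=1+np.argmax(st[1:,4]); q=d[l==i]
    print(tag,st[i],'lane x',np.percentile(q@t,[1,99]),'y',np.percentile(q[:,1],[1,99]),'z',np.percentile(q@n,[2,50,98]))
E
```

```text
26.125 [0.6447 0.0301 0.2406] [0.7 0.  0.2] 0.0581
26.175 [0.6444 0.0302 0.2406] [-0.   0.3  0.6] 0.0621
side23 [336 241  39  33 780] lane x [0.0094 0.0855] y [-0.0333  0.0275] z [0.0128 0.0349 0.038 ]
scene23 [260 227  42  28 857] lane x [0.0102 0.0878] y [-0.0274  0.0341] z [0.0104 0.035  0.0398]
w23 [ 279  134   82  111 8889] lane x [0.009  0.0867] y [-0.0284  0.0287] z [0.0354 0.0372 0.0386]
```

View pics/w23.png

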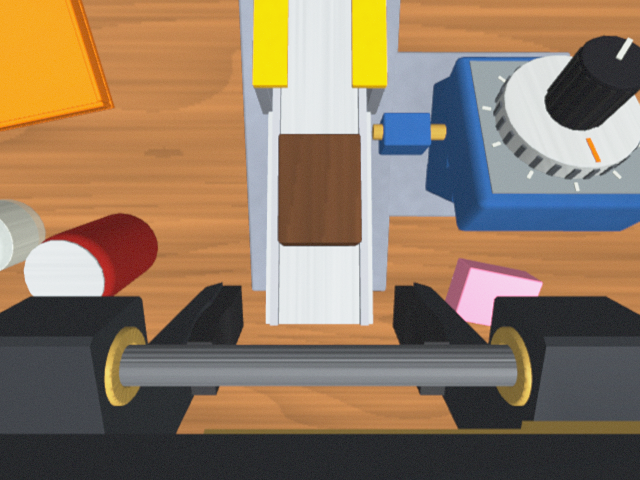

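Call:
drive_tool:
  steps:
    - [0.53,0,0,0,76]
    - [0,0,0.9,0,76]
    - [0,0,0.9,0,76]
    - [0,0,0.6,0,76]
    - [0,0,0.3,0,76]
    - [0,0,0,0,76]
    - [0,0,0,0,76]

```text
time: 27.15
eef_pos: [0.6205, 0.0299, 0.1084]
tool_rot: [[-1.0, -0.0, 0.002], [-0.0, 1.0, -0.0], [-0.002, -0.0, -1.0]]
contact_force: [-1.1, -0.9, 0.7]
gripper_width: 0.0759
```

```bash
python3 see.py 24 side
```

```text
27.15 [0.6205 0.0299 0.1084] [-1.1 -0.9  0.7] 0.0759
```

View pics/dz24.png

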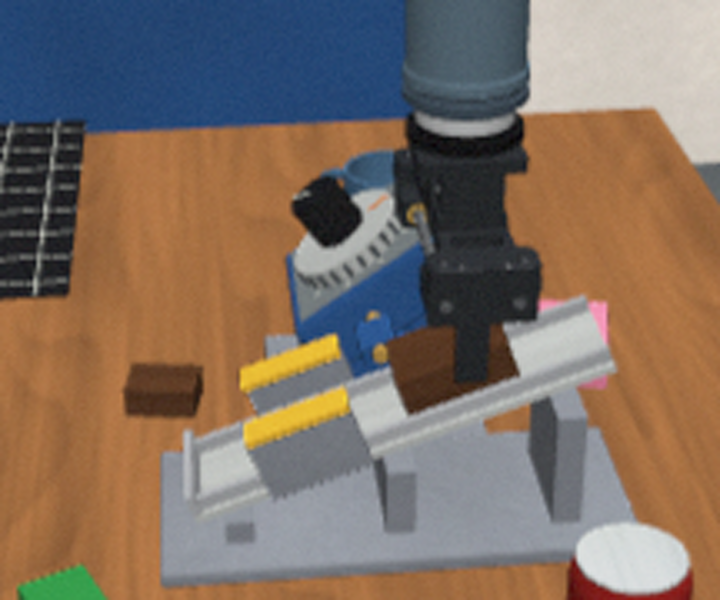

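Call:
drive_tool:
  steps:
    - [0.05,0,0.13,0,76]
    - [0,0,0.13,0,76]
    - [0,0,0,0,76]

```text
time: 27.58
eef_pos: [0.6164, 0.0301, 0.093]
tool_rot: [[-1.0, 0.0, -0.001], [0.0, 1.0, 0.0], [0.001, 0.0, -1.0]]
contact_force: [0.1, -0.1, 0.4]
gripper_width: 0.0759
```

Call:
drive_tool:
  steps:
    - [0,0,0,0,50]
    - [0,0,0,0,50]
    - [0,0,0,0,50]
    - [0,0,0,0,50]
  force: 25

```text
time: 28.08
eef_pos: [0.6172, 0.0301, 0.0939]
tool_rot: [[-1.0, -0.0, 0.0], [-0.0, 1.0, 0.0], [-0.0, 0.0, -1.0]]
contact_force: [0.9, 0.5, -0.1]
gripper_width: 0.0598
```

```bash
python3 see.py 25 side
```

```text
28.075 [0.6172 0.0301 0.0939] [ 0.9  0.5 -0.1] 0.0598
```

View pics/dz25.png

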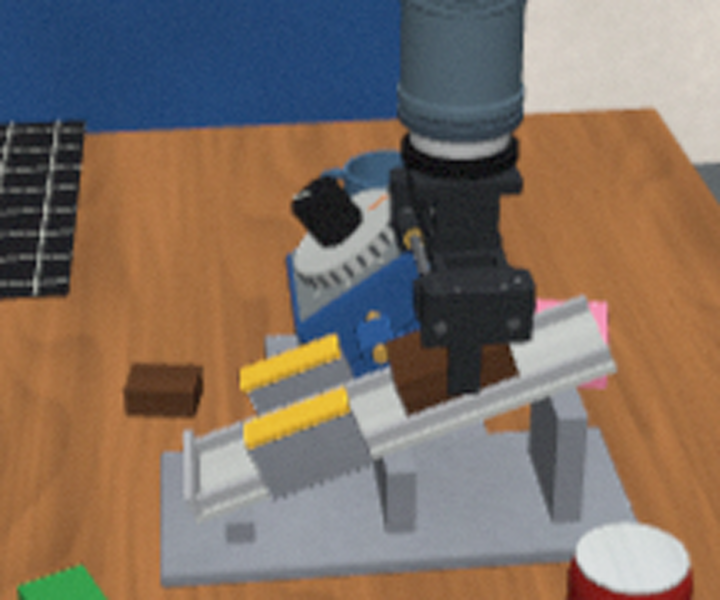

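Call:
drive_tool:
  steps:
    - [0,0,-0.3,0,50]
    - [0,0,-0.7,0,50]
    - [0,0,-1,0,50]
    - [0,0,0,0,50]

```text
time: 28.62
eef_pos: [0.6202, 0.0296, 0.2001]
tool_rot: [[-1.0, -0.0, 0.01], [-0.0, 1.0, -0.002], [-0.01, -0.002, -1.0]]
contact_force: [0.6, -0.2, -1.9]
gripper_width: 0.0599
```

```bash
python3 see.py 26 side
```

```text
28.625 [0.6202 0.0296 0.2001] [ 0.6 -0.2 -1.9] 0.0599
```

View pics/dz26.png

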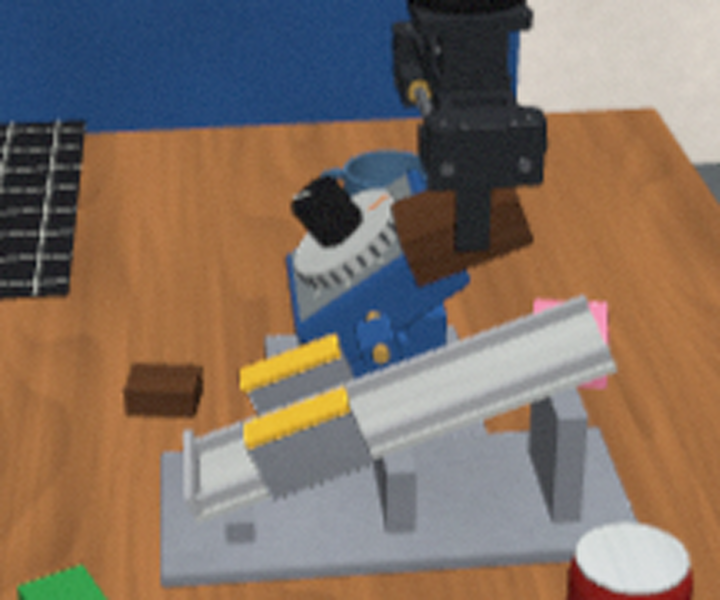

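Lifted, still tilted by 20°. Carry to the tray.

Call:
drive_tool:
  steps:
    - [0.4,-0.8,0,0,50]
    - [0.4,-0.85,0,0,50]
    - [0.42,-0.85,0,0,50]
    - [0.42,-0.85,0,0,50]
    - [0.42,-0.85,0,0,50]
    - [0.42,-0.85,0,0,50]
    - [0.4,-0.85,0,0,50]
    - [0,0,0,-0.7,50]
    - [0,0,0,-0.7,50]
    - [0,0,0,0,50]
    - [0,0,0,0,50]

```text
time: 30.05
eef_pos: [0.4726, -0.2645, 0.1931]
tool_rot: [[-0.981, -0.193, -0.001], [-0.193, 0.981, 0.001], [0.001, 0.001, -1.0]]
contact_force: [-0.1, 0.9, -1.6]
gripper_width: 0.06
```

```bash
python3 see.py 27 scene side wrist; python3 - <<'E'
from h import *
np.set_printoptions(precision=4,suppress=True)
for t in ['s27','w27']:
    im=load(t);P,h=cloud(im)
    c=np.array([.475,-.265])
    b=(h[...,0]<18)&(h[...,1]>90)&(h[...,2]<130)&(np.linalg.norm(P[...,:2]-c,axis=-1)<.09)&(P[...,2]>.08)
    q=P[b]; print(t,'blank',len(q),np.percentile(q,[1,50,99],axis=0))
E
```

```text
30.05 [ 0.4726 -0.2645  0.1931] [-0.1  0.9 -1.6] 0.06
s27 blank 1021 [[ 0.4242 -0.3425  0.1939]
 [ 0.4541 -0.2919  0.223 ]
 [ 0.5144 -0.1951  0.3765]]
w27 blank 3201 [[ 0.4254 -0.3279  0.2205]
 [ 0.4675 -0.285   0.2368]
 [ 0.5063 -0.2277  0.2873]]
```

```bash
python3 - <<'E'
import cv2
im=cv2.imread('pics/s27.png'); cv2.imwrite('pics/s27z.png',cv2.resize(im[250:470,180:440],(720,609)[0:2],interpolation=cv2.INTER_CUBIC)[:600])
E
```

```text
(no output)
```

View pics/s27z.png

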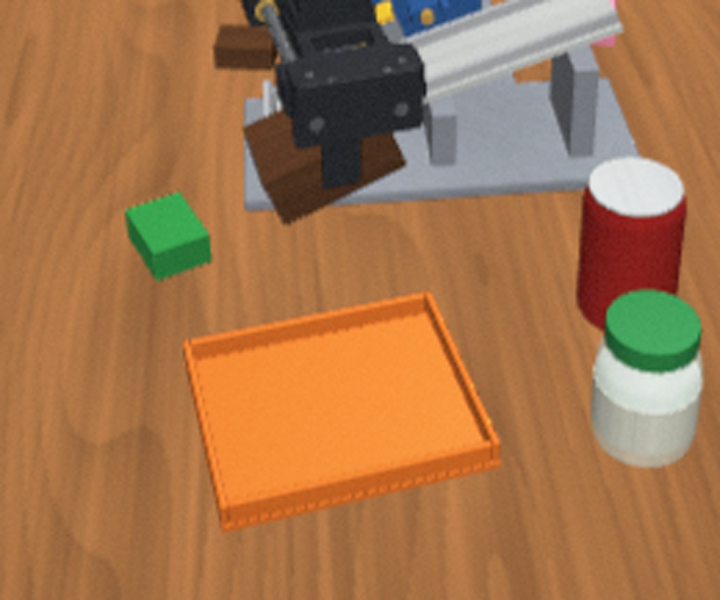

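Call:
drive_tool:
  steps:
    - [0,0,0.7,0,50]
    - [0,0,0.9,0,50]
    - [0,0,0.9,0,50]
    - [0,0,0.6,0,50]
    - [0,0,0.3,0,50]
    - [0,0,0.1,0,50]
    - [0,0,0,0,50]
    - [0,0,0,0,50]

```text
time: 31.2
eef_pos: [0.4739, -0.2657, 0.0201]
tool_rot: [[-0.981, -0.194, 0.002], [-0.194, 0.981, -0.002], [-0.001, -0.002, -1.0]]
contact_force: [0.3, 0.1, -1.1]
gripper_width: 0.0595
```

```bash
python3 see.py 28 side;  python3 - <<'E'
import cv2
im=cv2.imread('pics/s28.png'); cv2.imwrite('pics/s28z.png',cv2.resize(im[250:470,180:440],(709,600),interpolation=cv2.INTER_CUBIC))
E
```

```text
31.2 [ 0.4739 -0.2657  0.0201] [ 0.3  0.1 -1.1] 0.0595
```

View pics/s28z.png

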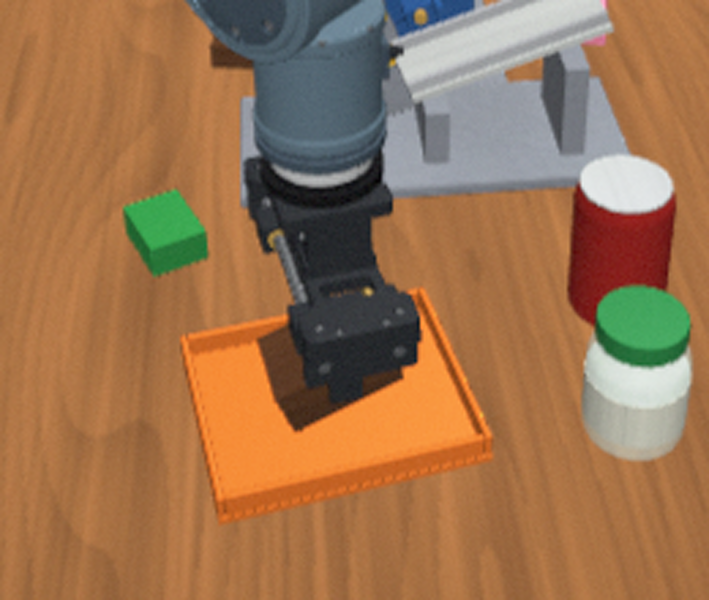

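Call:
drive_tool:
  steps:
    - [0,0,0.06,0,50]
    - [0,0,0.06,0,50]
    - [0,0,0.06,0,50]
    - [0,0,0.06,0,50]
    - [0,0,0.06,0,50]
    - [0,0,0,0,50]
  force: 6

```text
time: 32.0
eef_pos: [0.4732, -0.2653, 0.0038]
tool_rot: [[-0.981, -0.195, 0.0], [-0.195, 0.981, -0.001], [-0.0, -0.001, -1.0]]
contact_force: [1.3, -1.3, 1.2]
gripper_width: 0.0599
```

```bash
python3 see.py 29 side;  python3 - <<'E'
import cv2
im=cv2.imread('pics/s29.png'); cv2.imwrite('pics/s29z.png',cv2.resize(im[330:430,240:360],(720,600),interpolation=cv2.INTER_CUBIC))
E
```

```text
32.0 [ 0.4732 -0.2653  0.0038] [ 1.3 -1.3  1.2] 0.0599
```

View pics/s29z.png

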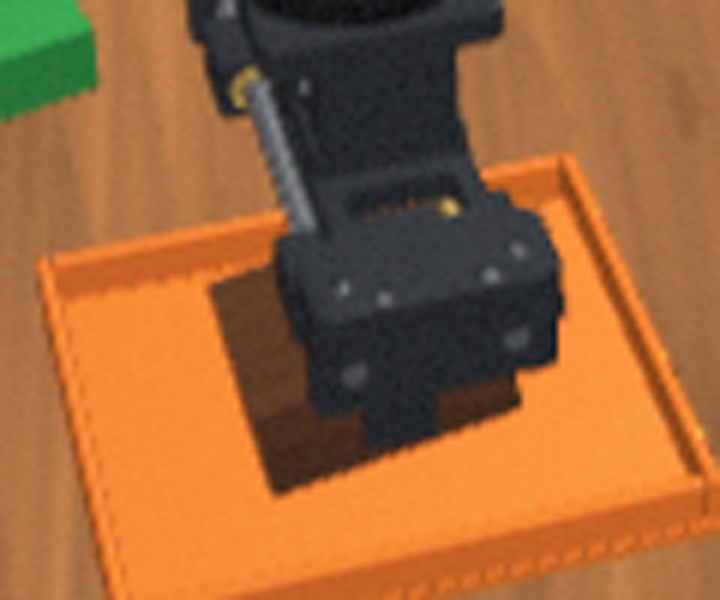

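Call:
drive_tool:
  steps:
    - [0,0,0.05,0,50]
    - [0,0,0.05,0,50]
    - [0,0,0,0,50]
    - [0,0,0,0,50]

```text
time: 32.55
eef_pos: [0.4723, -0.2646, -0.0017]
tool_rot: [[-0.981, -0.194, -0.001], [-0.194, 0.981, 0.001], [0.001, 0.001, -1.0]]
contact_force: [0.8, -0.1, -0.8]
gripper_width: 0.0599
```

```bash
python3 see.py 30 side;  python3 - <<'E'
import cv2
im=cv2.imread('pics/s30.png'); cv2.imwrite('pics/s30z.png',cv2.resize(im[330:430,240:360],(720,600),interpolation=cv2.INTER_CUBIC))
E
```

```text
32.55 [ 0.4723 -0.2646 -0.0017] [ 0.8 -0.1 -0.8] 0.0599
```

View pics/s30z.png

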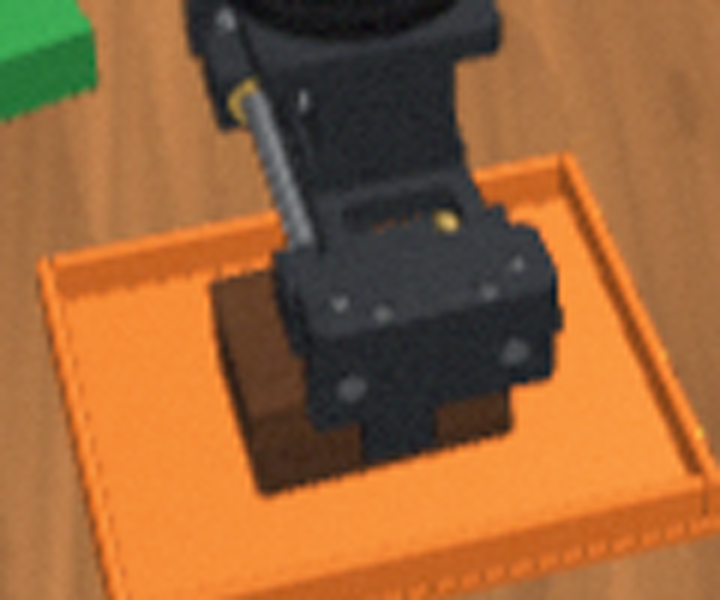

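Call:
drive_tool:
  steps:
    - [0,0,0.03,0,50]
    - [0,0,0,0,50]
    - [0,0,0,0,74]
    - [0,0,0,0,74]
    - [0,0,0,0,74]
    - [0,0,-0.4,0,74]
    - [0,0,-0.8,0,74]
    - [0,0,-1,0,74]
    - [0,0,-1,0,74]
    - [0.5,0.5,-0.5,0,74]
    - [0.9,0.5,0,0,74]
    - [0,0,0,0,74]

```text
time: 34.1
eef_pos: [0.3922, -0.2279, 0.1819]
tool_rot: [[-0.981, -0.194, -0.001], [-0.194, 0.981, 0.001], [0.001, 0.001, -1.0]]
contact_force: [0.7, -0.4, -0.7]
gripper_width: 0.0738
```

Call:
drive_tool:
  steps:
    - [0,0.9,0,0,74]
    - [0,0.9,0,0,74]
    - [0,0.9,0,0,74]
    - [0,0,0,0,74]
    - [0,0,0,0,74]
    - [0,0,0,0,74]

```text
time: 34.85
eef_pos: [0.3689, -0.0982, 0.1825]
tool_rot: [[-0.981, -0.193, 0.0], [-0.193, 0.981, -0.0], [-0.0, -0.0, -1.0]]
contact_force: [0.8, -0.7, -0.6]
gripper_width: 0.0737
```

```bash
python3 see.py 31 side; cp pics/s31.npz pics/side31.npz; cp pics/s31.png pics/side31.png; python3 see.py 31 scene; cp pics/s31.npz pics/scene31.npz
python3 - <<'E'
from h import *
np.set_printoptions(precision=4,suppress=True)
from knob import knob
for tag in ['side31','scene31']:
    im=load(tag);P,h=cloud(im)
    b=(h[...,0]<18)&(h[...,1]>90)&(h[...,2]<130)&(np.linalg.norm(P[...,:2]-np.array([.472,-.268]),axis=-1)<.1)&(P[...,2]>.012)&(P[...,2]<.08)
    nn,l,st,ce=cv2.connectedComponentsWithStats(b.astype(np.uint8)); i=1+np.argmax(st[1:,4]); q=P[l==i]
    top=q[q[:,2]>.033]
    A=np.c_[top[:,:2],np.ones(len(top))]; s=np.linalg.lstsq(A,top[:,2],rcond=None)[0]
    print(tag,len(q),len(top),'top z',np.median(top[:,2]),'tilt deg',np.degrees(np.arctan(np.hypot(*s[:2]))),cv2.minAreaRect((top[:,:2]*1000).astype(np.float32)))
for tag0,tag1 in [('side0','side31'),('scene0','scene31')]:
    for nm,c,hr in [('tin',(.687,-.2),((172,181),(0,4))),('lid',(.672,-.303),((55,75),)),]:
        o=[]
        for tg in (tag0,tag1):
            im=load(tg);P,h=cloud(im)
            m=np.zeros(h.shape[:2],bool)
            for lo,hi in hr: m|=(h[...,0]>=lo)&(h[...,0]<=hi)
            m&=(h[...,1]>120)&(np.linalg.norm(P[...,:2]-np.array(c),axis=-1)<.07)&(P[...,2]>.03)
            o.append(np.nanmedian(P[m],axis=0))
        print(nm,tag1,o[0],o[1])
    o=[]
    for tg in (tag0,tag1):
        im=load(tg);P,h=cloud(im)
        m=(h[...,0]>95)&(h[...,0]<120)&(h[...,1]>80)&(P[...,1]>.28)&(P[...,2]>.02)&(P[...,2]<.1)&(P[...,0]<.8)&(P[...,0]>.3)
        o.append((np.nanmedian(P[m],axis=0),m.sum()))
    print('mug',o)
E
```

```text
34.85 [ 0.3689 -0.0982  0.1825] [ 0.8 -0.7 -0.6] 0.0737
34.9 [ 0.3688 -0.0981  0.1824] [-0.3  1.3 -0. ] 0.0737
side31 1529 1124 top z 0.03975020229115794 tilt deg 1.452076005353769 ((471.0247802734375, -267.75787353515625), (79.47594451904297, 62.14002990722656), 12.094282150268555)
scene31 617 429 top z 0.03975787149670462 tilt deg 0.4681389873133362 ((470.6071472167969, -262.7985534667969), (84.33585357666016, 65.24573516845703), 14.490829467773438)
tin side31 [ 0.678  -0.212   0.0752] [ 0.678  -0.2119  0.0749]
lid side31 [ 0.671  -0.3091  0.0937] [ 0.6708 -0.3092  0.0937]
mug [(array([0.5117, 1.5216, 0.0655]), np.int64(1465)), (array([0.5901, 1.522 , 0.0633]), np.int64(1762))]
tin scene31 [ 0.7008 -0.1516  0.0705] [ 0.7003 -0.1514  0.0696]
lid scene31 [ 0.6736 -0.2934  0.0938] [ 0.6737 -0.2941  0.0937]
mug [(array([0.6141, 0.4295, 0.0598]), np.int64(1546)), (array([0.6143, 0.4291, 0.0598]), np.int64(1548))]
```

View pics/side31.png

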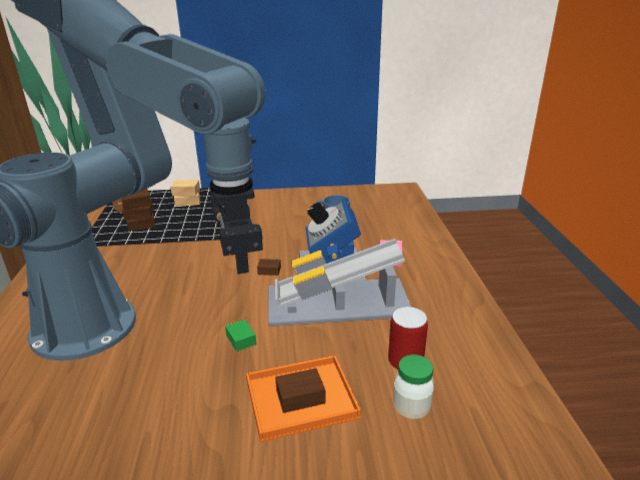

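```bash
python3 -c "
from cell import robot
print(robot.finish_job())"
```

```text
the job is handed in; nothing more can be done
None
```

The job is done and handed in at about 35 s. The system reports no verdict, so what follows rests on my own measurements.

- **Knob:** I wound it anticlockwise in four grip-and-turn strokes with the gripper vertical. The white line ended at 143.4° (about 2.50 rad, the stop), and the brass bolt drew back out of the lane.
- **Ring:** The orange mark read 8.0° before the winding and 8.1° after, so it did not turn within measuring error. I measured the knob and ring right after winding; the gripper did not go back to them.
- **Blank in the chute:** I pushed it up with closed fingers through the slot to lane x of about +48 mm (it needed 22). I then gripped it across its width and lifted it out, still tilted 20°.
- **Blank in the tray:** I lowered it with a light grip so it turned level against the tray floor, and released it only after that. It lies centred at about (0.471, -0.267), with its top 39.8 mm above the table and a measured tilt of 0.5–1.5°.
- **Mug, jar and tin:** All three moved less than 1 mm between the first and last pictures. The robot stood clear of everything at hand-in.

**Disagreement with the text:** The fingertips end about 22–24 mm short of the reported TCP, although the text puts the TCP at the very end of the fingers. My first attempt to grip the knob was therefore too high and pressed on its end with about 10 N, without turning the knob or the ring. I corrected for this offset in every later move.

**Failed check:** The side camera could not pick out the mug from the background, so its position is confirmed by the scene camera alone.

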